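# Tip the sanded cap discs out of the pinned carrier and rack them

## Robot

A 6-joint arm with a two-finger parallel gripper is mounted at the origin on the work surface; the furniture and walls round the work are solid. World frame = base frame: x ahead of the robot, y to its left, z up, the work surface at z = 0. Lengths are in m, angles in rad, forces in N, time in s.
With the tool pointing down it reaches from about 0.35 to 0.775 m from the base axis. Payload 5.5 kg.
Tool frame: the origin (TCP) lies midway between the tips of the shut fingers; the grasp point (between the pads) lies hold_point_z behind it (hold_point_z is the distance from the TCP to the grasp point, in m); z points along the fingers, y is the direction in which the jaws open and shut (so a half turn about z gives the same grasp; the last joint's range is limited). The gripper opens to 85 mm and grips with 20 to 120 N. Pads are 22 mm wide; open, the fingers measure 114 mm over their backs; the gripper's body (76 mm by 85 mm) begins 54 mm behind the grasp point. The pads swing forward as they close: fully open they stand 13 mm farther back than shut.
Start: joints at [1.041, 0.313, 0.046, 1.304, 0, 1.431], TCP at [0.219, 0.532, 0.231] pointing down, gripper open.
Joint ranges: [-2.76, 2.76], [-0.86, 1.69], [-1.03, 1.26], [-2.2, 2.34], [-1.47, 1.5], [-3.14, 3.14]. Speed limits (rad/s): [2.57, 2.57, 3.14, 3.14, 3.14, 3.14].

## Interface

Orientations are given as a unit quaternion [w, x, y, z].
In Python, from workcell import * gives the robot as it stands. The module is installed in compiled form; this text tells all that it offers.
- The arm moves only by the tool jog_arm, never from a script. Its argument "plan" is a list of rows, each a list of 6 numbers: the shift along the world's x, y, z in m, then the turn, a rotation vector about the world's x, y, z in degrees. A call has exactly 10 rows; each row shifts and turns the commanded pose from where the row before left it; what a row does not reach is not made up. A row lasts 1/10 s, in which the tool goes at most 50 mm and 8.59 degrees, less where a joint would pass 70% of its speed; a pose out of reach is approached as far as the arm can. A call with a gripper value outside its range is refused whole. "hand" is the opening, from 0 (shut) to 1 (fully open), set as the call begins (left out, the last holds). The fingers move at their own pace and stop on an object; "force" is the grip in N (left out, the last holds). Time passes only in rows, so rows that do not move let the fingers close, or fill a call up. It gives the time, the measured TCP pose, the force and the opening at its end, in the units of the state.
- get_state(): the state, without advancing time (a new reading comes with each control period).
- read_camera(name): name is "scene" or "side" or "wrist"; returns the picture (420x560x3 uint8, red, green, blue); there is no depth.
- calibration(name): a dict with "K" (3x3 intrinsics, pixels), "world_to_cam" (4x4, takes a point from world to camera coordinates). Camera axes: x right, y down, z forward; pixel columns grow to the right and rows downward; lengths in m; the calibration is good to about 2 mm. A picture is of the moment at which its call begins: read the wrist's pose just before it. calibration takes no time and is no camera call; for the wrist camera it gives the pose at the moment of the call.
- hand_in(): hands the job in, once; it reports no verdict.
The state is a dict: "clock": time; "joint_pos": joint angles; "qvel": joint speeds; "tau": joint torques, N m; "tcp_pos": TCP position; "orientation": TCP orientation; "wrist_force": force on the tool from outside, world axes, zero at the start; "ft_torque": the same for the moment, N m; "finger_gap": finger opening in m.
Only numpy, scipy, OpenCV 4.12 (cv2) and the standard library are available. Lean on these libraries where they do the work, as an engineer would, in place of code of your own. Each camera call takes 0.05 s, during which the arm holds its last target.

## Task

Pull the lock pin, park it in its wooden stand and swing the keeper bar clear; then take every cream disc out of the carrier and stand it on edge in a slot of its own in the blue rack: the discs lie sunk in their pockets, so press each one down on the half away from the robot, where there is a trench underneath, until it tips and stays leaning against the pocket wall, then grip the edge that has come up. When the carrier is empty, swing the bar fully shut and push the lock pin down through both knuckles and the eye of the bar until its head is home. Leave the other things on the bench where they are.

Things in the scene. Friction and masses are not known exactly. Their poses are not given: they have to be found in the camera images.
- carrier: fixed grey and aluminium block, 110 x 284 x 49 mm (x by y by z), with three round pockets, 83 mm wide and 10 mm deep, in a row along its y, a hinge post beyond its +y end and the lock knuckles beyond its -y end (336 mm overall). Origin: centre of its underside; +x points away from the robot, z up
- pocket_0 (a point): centre of the +y pocket, level with the carrier's top (49 mm above the bench), axes as the carrier. The pocket's floor is a flat ledge from its -x side to 4 mm past the centre, ending in a straight edge along y; beyond it, under the +x part, runs a trench 33 mm deeper, its far wall upright at x = +41.5 mm
- pocket_1 (a point): centre of the middle pocket, as pocket_0
- pocket_2 (a point): centre of the -y pocket, as pocket_0
- disc_0: flat round cream disc, 80 mm across, 8 mm thick, about 60 g, smooth; origin its centre, z its axis; may be absent. At the start flat in pocket_0, 2 mm below the top. Pressed about 12 mm down on its +x part, 20 to 28 mm from the pocket's centre, it tips over the ledge and slides to the far wall; let go, it stays leaning at about 45 degrees (steeper if pressed deeper), its -x edge some 20 mm above the top
- disc_1: the same, in pocket_1 at the start. May be absent
- disc_2: the same, in pocket_2 at the start. May be absent
- keeper_bar (a joint): angle of the steel keeper bar (22 mm wide, 10 mm high, underside 53 mm above the bench) about its upright hinge: 0 shut (at its stop, over the pockets, eye in line with the knuckles), growing as it swings to the carrier's +x side, 1.5 at most; shut and pinned at the start. Friction keeps it in place (1 N at the knob moves it). At 1.2 it is clear of all pockets
- bar_hinge (a point): point on the hinge axis of the keeper bar, at the bar's underside
- bar_knob (a point): centre of the top of the upright round red knob on the bar, 18 mm in diameter, 34 mm tall above the bar, its top 97 mm above the bench; 155 mm from the hinge axis. When shut it is over the middle pocket
- lock_hole (a point): centre of the mouth of the upper knuckle, 75 mm above the bench. A 13 mm upright hole runs through it (9 mm thick), through the eye of the shut bar (16 mm hole) and 32 mm into the lower knuckle, whose top is 50 mm above the bench. An upright cheek, no higher, stands on its -x side
- lock_pin: steel pin, 10 mm in diameter and 46 mm long with a tapered tip, under a round red head 26 mm in diameter and 25 mm tall, 60 g. Origin: underside of the head, on the axis; z up along the pin. At the start it is home in the knuckles, its head resting on the upper one, and locks the bar
- pin_stand: fixed wooden block, 46 x 46 x 50 mm, with an upright 14 mm hole right through it, empty at the start; origin: centre of its underside
- rack: loose blue rack, 175 x 100 x 42 mm (x by y by z), 0.7 kg, with three slots across it, each 15 mm wide (along x), 88 mm long (along y), their floor 4 mm and the lands between them 38 mm above its underside. Origin: centre of its underside. A disc stood in a slot has its centre about 44 mm above the rack's underside
- slot_0 (a point): centre of the floor of the rack's -x slot; axes as the rack
- slot_1 (a point): centre of the floor of the middle slot
- slot_2 (a point): centre of the floor of the +x slot
- plug: bystander: cream cup-shaped plug, 61 mm across, 28 mm tall; origin at the centre of its underside; leave it alone
- hook: bystander: pale green hook, 63 x 100 x 32 mm; origin at the centre of its underside; leave it alone
- coupler: bystander: steel hose coupler, 23 x 62 x 24 mm; origin at the centre of its underside; leave it alone
- stand_hole (a point): centre of the mouth of the stand's hole, 50 mm above the bench; the pin's head rests on it when the pin is parked
Not all that is in view belongs to the job. Several things have the shape of the pin_stand; the one meant has the colours described above.

How it is judged:
On the way, in this order (a step that is already met when the one before it is completed fails the run):
1. the lock pin stands in its wooden stand (distance between lock_pin and stand_hole below 0.008 m and angle between lock_pin's own z axis and vertical below 0.2 rad), for 0.2 s.
2. the keeper bar is swung clear of the pockets (value of joint keeper_bar above 0.9 rad), for 0.2 s.
3. every disc stands on edge in a slot of the rack (angle between disc_0's own z axis and vertical between 1.22 and 1.92 rad and z of disc_0 in the frame of rack between 0.038 and 0.056 m and x of disc_0 in the frame of rack between -0.072 and 0.072 m and y of disc_0 in the frame of rack between -0.01 and 0.01 m and angle between the z axis of each of disc_0, disc_1, disc_2 and the x axis of rack, either way round below 0.36 rad and angle between disc_1's own z axis and vertical between 1.22 and 1.92 rad and z of disc_1 in the frame of rack between 0.038 and 0.056 m and x of disc_1 in the frame of rack between -0.072 and 0.072 m and y of disc_1 in the frame of rack between -0.01 and 0.01 m and angle between disc_2's own z axis and vertical between 1.22 and 1.92 rad and z of disc_2 in the frame of rack between 0.038 and 0.056 m and x of disc_2 in the frame of rack between -0.072 and 0.072 m and y of disc_2 in the frame of rack between -0.01 and 0.01 m), for 0.3 s.
4. the keeper bar is shut (value of joint keeper_bar below 0.02 rad), for 0.2 s.
At the end, for the whole second after the job is handed in: Every disc that was there stands on edge (within 0.35 rad of upright) down in a slot of the rack, the rack flat on the bench; the keeper bar is shut (within 0.02 rad) and the lock pin is upright with its head within 6 mm of its seat on the upper knuckle; all at rest (all of step 3 and value of joint keeper_bar below 0.02 rad and angle between rack's own z axis and vertical below 0.1 rad and height (world z) of rack below 0.01 m and distance between lock_pin and lock_hole below 0.006 m and angle between lock_pin's own z axis and vertical below 0.12 rad and linear speed of each of disc_0, disc_1, disc_2, lock_pin, rack below 0.02 m/s); the robot touches nothing.
It fails at once if the plug is knocked from its place (distance of plug from where it was at the start of the episode above 0.03 m).
It fails at once if the hook is knocked from its place (distance of hook from where it was at the start of the episode above 0.03 m).
It fails at once if the coupler is knocked from its place (distance of coupler from where it was at the start of the episode above 0.03 m).
Of disc_0, disc_1, disc_2 only 2 to 3 are there at a start; the rules pass over those that are not, and their reading is None.
At some moment in a run one of rack may be knocked a few centimetres aside while the robot is not near it.
It also fails if it takes over 210 s, if anything falls off the work surface, if the arm or the gripper's body presses on something with over 40 N, if the wrist force passes 120 N, or if a joint passes its speed limit or range.

## Working session

There is one attempt and no reset: what is moved stays moved. The work goes in short steps, Python scripts to look and compute and a tool call to move; the robot and the scene stay as the last step left them, time stands still between calls to the robot, and variables do not carry over. Pictures are saved under pics/ and viewed, and the job is handed in when it is done.

Besides the shell and the picture viewer there is one more tool, called after "Emit:" in YAML: its name, and indented under it one key for each argument. jog_arm: Moves the arm, as the interface text tells. Its arguments: {"type":"object","properties":{"plan":{"type":"array","items":{"type":"array","items":{"type":"number"}}},"hand":{"type":"number"},"force":{"type":"number"}},"required":["plan"]}

```bash
mkdir -p pics; cat > h.py <<'E'
from workcell import *
import numpy as np, cv2
def snap(cam,name,crop=None,scale=1):
    s=get_state(); c=calibration(cam); im=read_camera(cam)
    b=cv2.cvtColor(im,cv2.COLOR_RGB2BGR)
    cv2.imwrite(f'pics/{name}_raw.png',b)
    np.savez(f'pics/{name}.npz',K=c['K'],T=c['world_to_cam'])
    if crop: x0,y0,x1,y1=crop; b=b[y0:y1,x0:x1]
    if scale!=1: b=cv2.resize(b,None,fx=scale,fy=scale,interpolation=cv2.INTER_CUBIC)
    cv2.imwrite(f'pics/{name}.png',b)
def ray(name,u,v,z):
    d=np.load(f'pics/{name}.npz');K,T=d['K'],d['T'];R,t=T[:3,:3],T[:3,3]
    o=-R.T@t; r=R.T@np.linalg.inv(K)@np.array([u,v,1.]);return o+r*(z-o[2])/r[2]
def proj(name,p):
    d=np.load(f'pics/{name}.npz');K,T=d['K'],d['T'];q=K@(T[:3,:3]@np.array(p)+T[:3,3]);return q[:2]/q[2]
def crop(name,c,scale,out):
    b=cv2.imread(f'pics/{name}_raw.png');x0,y0,x1,y1=c
    cv2.imwrite(f'pics/{out}.png',cv2.resize(b[y0:y1,x0:x1],None,fx=scale,fy=scale,interpolation=cv2.INTER_CUBIC))
def st():
    s=get_state()
    for k in ['clock','tcp_pos','orientation','wrist_force','finger_gap','joint_pos']: print(k,np.round(s[k],4))
E
python3 - <<'E'
from h import *
st(); print(get_state().keys())
try:
    print(hold_point_z)
except Exception as e: print(e)
for c in ['scene','side','wrist']:
    snap(c,c+'0'); d=np.load(f'pics/{c}0.npz'); print(c,-d['T'][:3,:3].T@d['T'][:3,3])
E
```

```text
clock 0.0
tcp_pos [0.2182 0.5314 0.2304]
orientation [-3.000e-04  1.937e-01  9.811e-01 -9.000e-04]
wrist_force [ 0.3987 -0.2912  0.4498]
finger_gap 0.0856
joint_pos [ 1.0414  0.314   0.045   1.3036 -0.      1.4312]
dict_keys(['clock', 'joint_pos', 'qvel', 'tau', 'tcp_pos', 'orientation', 'wrist_force', 'ft_torque', 'finger_gap'])
0.0187
scene [-0.26131034 -0.52188847  0.84707334]
side [ 0.48091693 -1.28815944  0.97677454]
wrist [0.1572278  0.55622244 0.37378427]
```

View pics/scene0.png

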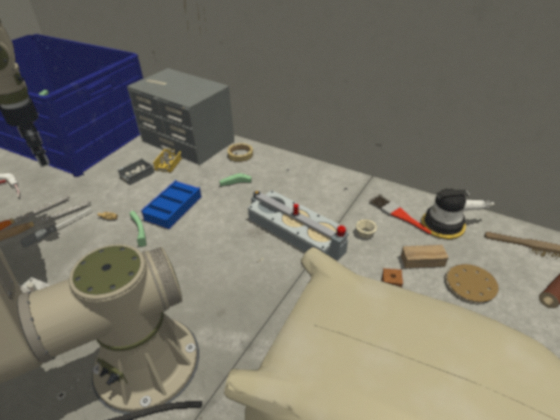

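View pics/side0.png

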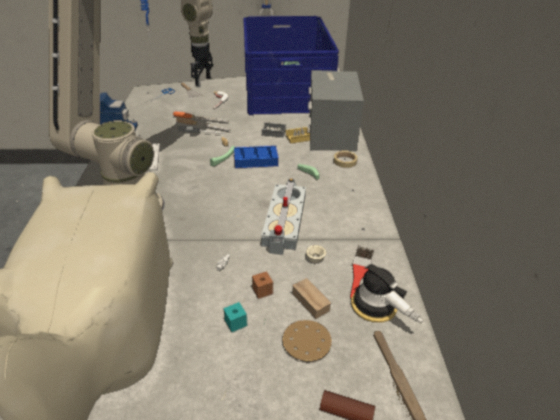

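View pics/wrist0.png

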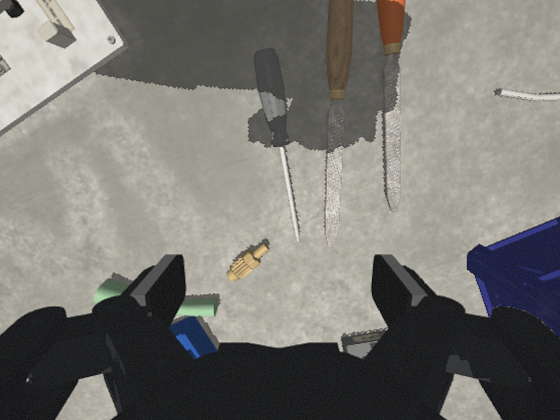

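```bash
python3 - <<'E'
from h import *
crop('side0',(200,130,360,340),3.5 if 0 else 2.8,'a'); crop('scene0',(230,130,440,300),3.7,'b'); crop('side0',(245,170,325,260),6.6,'c')
E
```

```text
(no output)
```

View pics/a.png

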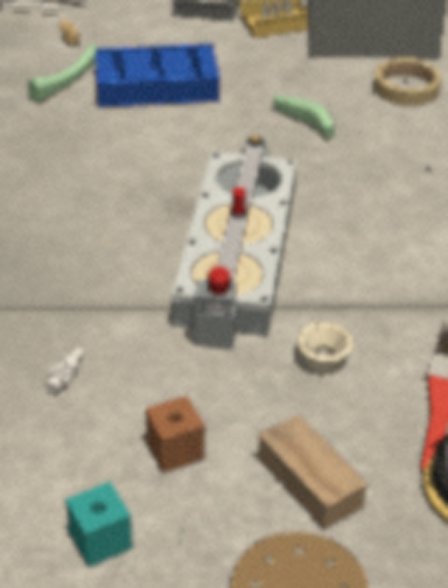

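View pics/b.png

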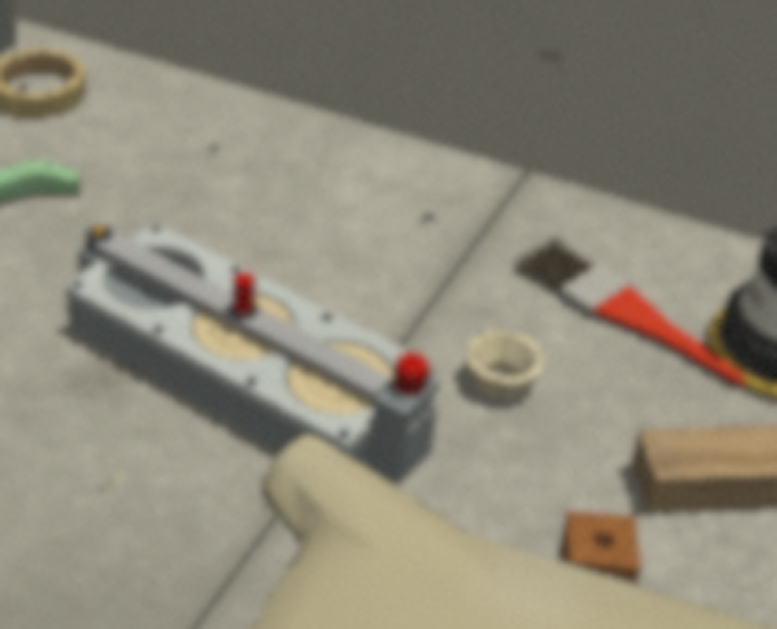

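View pics/c.png

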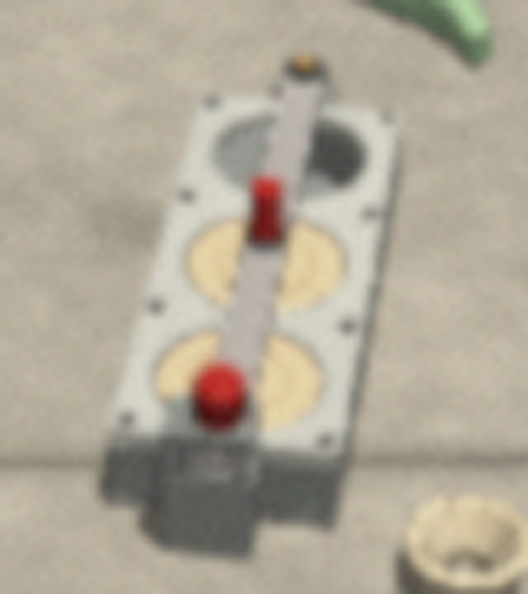

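```bash
python3 - <<'E'
from h import *
A=lambda u,v,z:print('side',np.round(ray('side0',200+u/2.8,130+v/2.8,z),4))
C=lambda u,v,z:print('sideC',np.round(ray('side0',245+u/6.6,170+v/6.6,z),4))
B=lambda u,v,z:print('scene',np.round(ray('scene0',230+u/3.7,130+v/3.7,z),4))
print('pin');C(219,392,.088);B(411,372,.088)
print('stand');A(177,418,.05);B(604,540,.05)
print('knob');C(265,188,.097);B(244,280,.097)
print('hinge');C(305,62,.075);B(98,232,.075)
print('carrier corners');C(203,98,.049);C(402,108,.049);C(350,450,.049)
print('rack corners top');A(97,50,.042);A(213,45,.042);A(218,85,.042);A(97,88,.042)
print('plug');A(324,342,.028)
E
```

```text
pin
sideC [ 0.516  -0.2321  0.088 ]
scene [ 0.5162 -0.2307  0.088 ]
stand
side [ 0.4712 -0.4014  0.05  ]
scene [ 0.4669 -0.3975  0.05  ]
knob
sideC [ 0.5419 -0.0863  0.097 ]
scene [ 0.5389 -0.0802  0.097 ]
hinge
sideC [0.5689 0.0583 0.075 ]
scene [0.5579 0.0675 0.075 ]
carrier corners
sideC [0.5143 0.0622 0.049 ]
sideC [0.622  0.0522 0.049 ]
sideC [ 0.5778 -0.2282  0.049 ]
rack corners top
side [0.3517 0.3392 0.042 ]
side [0.5209 0.3535 0.042 ]
side [0.5259 0.2414 0.042 ]
side [0.3574 0.2339 0.042 ]
plug
side [ 0.6301 -0.2688  0.028 ]
```

Emit:
jog_arm:
  plan:
    - [0.023,-0.033,0.005,0,0,-4]
    - [0.023,-0.033,0.005,0,0,-4]
    - [0.023,-0.033,0.005,0,0,-4]
    - [0.023,-0.033,0.005,0,0,-4]
    - [0.023,-0.033,0.005,0,0,-4]
    - [0.023,-0.033,0.005,0,0,-4]
    - [0.023,-0.033,0.005,0,0,-4]
    - [0.023,-0.033,0.005,0,0,-4]
    - [0.023,-0.033,0.005,0,0,-4]
    - [0.023,-0.033,0.005,0,0,-4]
  hand: 1

```text
clock: 1.15
tcp_pos: [0.4491, 0.2004, 0.2814]
orientation: [-0.0, 0.519, 0.855, 0.0]
wrist_force: [0.7, 0.5, 0.4]
finger_gap: 0.0856
```

Emit:
jog_arm:
  plan:
    - [0.005,-0.045,0,0,0,-3.6]
    - [0.005,-0.045,0,0,0,-3.6]
    - [0.005,-0.045,0,0,0,-3.6]
    - [0.005,-0.045,0,0,0,-3.6]
    - [0.005,-0.045,0,0,0,-3.6]
    - [0.005,-0.045,0,0,0,-3.6]
    - [0.005,-0.045,0,0,0,-3.6]
    - [0.005,-0.045,0,0,0,-3.6]
    - [0.005,-0.045,0,0,0,-3.6]
    - [0.005,-0.045,0,0,0,-3.6]

```text
clock: 2.15
tcp_pos: [0.4983, -0.25, 0.2811]
orientation: [-0.0, 0.758, 0.653, 0.0]
wrist_force: [0.2, -0.3, 1.1]
finger_gap: 0.0849
```

```bash
python3 - <<'E'
from h import *
st();snap('wrist','w1')
for n,p in dict(pin=(.516,-.231,.1),knob=(.54,-.083,.097),stand=(.469,-.4,.05)).items(): print(n,proj('w1',p))
E
```

```text
clock 2.15
tcp_pos [ 0.4983 -0.25    0.2811]
orientation [-1.000e-04  7.576e-01  6.528e-01  1.000e-04]
wrist_force [ 0.1832 -0.3359  1.1115]
finger_gap 0.0849
joint_pos [-6.0910e-01  2.7070e-01  1.0910e-01  1.4094e+00  2.0000e-04  1.1101e+00]
pin [293.03729098 167.8245361 ]
knob [296.60960451   6.05664051]
stand [273.95152308 292.31132151]
```

View pics/w1.png

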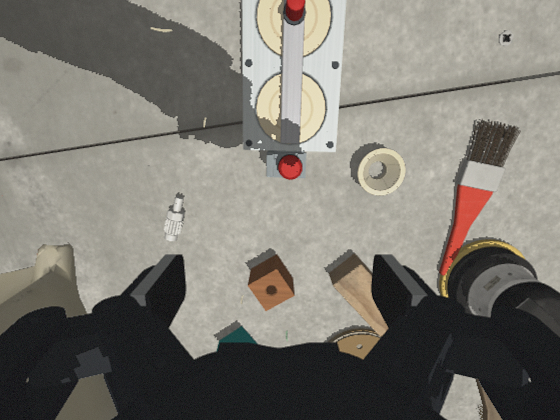

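```bash
python3 - <<'E'
from h import *
crop('w1',(230,40,360,310),2.2,'d');crop('w1',(240,120,340,200),7,'e');crop('w1',(240,240,310,315),8,'f')
E
```

```text
(no output)
```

View pics/e.png

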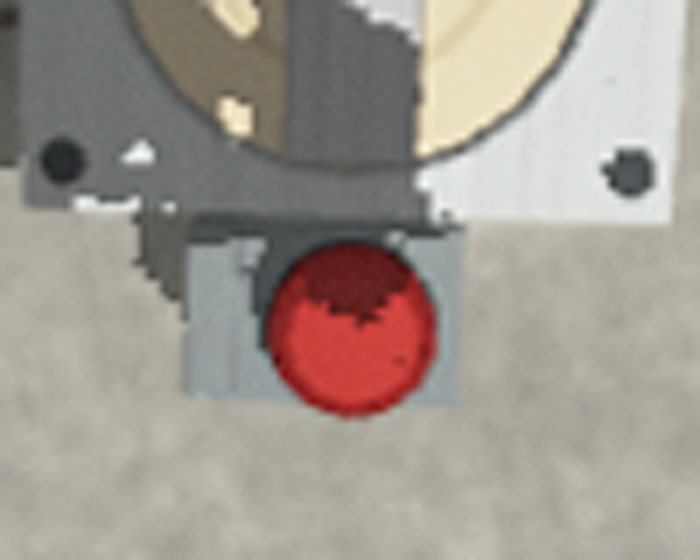

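View pics/f.png

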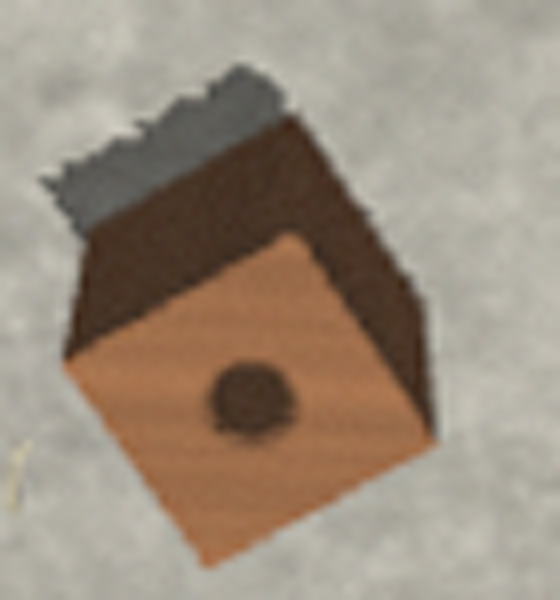

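```bash
python3 - <<'E'
from h import *
print('pin',ray('w1',290.3,167.1,.1),ray('w1',290.3,167.1,.095))
print('stand',ray('w1',271.4,290,.05))
for u,v in((68,360),(290,235),(435,438),(208,568)): print(ray('w1',240+u/8,240+v/8,.05))
print(proj('w1',(.4983,-.25,.2811)))
c1=ray('w1',240+25/7,120+208/7,.049);c2=ray('w1',240+672/7,120+222/7,.049);d=c2-c1;print(c1,c2,np.linalg.norm(d),np.degrees(np.arctan2(d[1],d[0])))
E
```

```text
pin [ 0.51328064 -0.22982395  0.1       ] [ 0.51337287 -0.23050589  0.095     ]
stand [ 0.46614633 -0.39607052  0.05      ]
[ 0.43707619 -0.38416415  0.05      ]
[ 0.47714348 -0.36716044  0.05      ]
[ 0.49563566 -0.40772845  0.05      ]
[ 0.45388487 -0.4265685   0.05      ]
[279.75079237 259.47891633]
[ 0.4621264  -0.20797626  0.049     ] [ 0.57063405 -0.22675862  0.049     ] 0.11012124024667516 -9.82042203347406
```

Emit:
jog_arm:
  plan:
    - [0.003,0.004,-0.02,0,0,0]
    - [0.003,0.004,-0.02,0,0,0]
    - [0.003,0.004,-0.03,0,0,0]
    - [0.003,0.004,-0.03,0,0,0]
    - [0.003,0.004,-0.03,0,0,0]
    - [0,0,-0.03,0,0,0]
    - [0,0,-0.02,0,0,0]
    - [0,0,-0.015,0,0,0]
    - [0,0,-0.009,0,0,0]
    - [0,0,0,0,0,0]

```text
clock: 3.2
tcp_pos: [0.5126, -0.2273, 0.076]
orientation: [-0.001, 0.757, 0.654, -0.0]
wrist_force: [0.6, 0.6, -1.2]
finger_gap: 0.0854
```

Emit:
jog_arm:
  plan:
    - [0,0,0,0,0,0]
    - [0,0,0,0,0,0]
    - [0,0,0,0,0,0]
    - [0,0,0,0,0,0]
    - [0,0,0,0,0,0]
    - [0,0,0,0,0,0]
    - [0,0,0,0,0,0]
    - [0,0,0,0,0,0]
    - [0,0,0,0,0,0]
    - [0,0,0,0,0,0]
  hand: 0
  force: 50

```text
clock: 4.2
tcp_pos: [0.514, -0.2284, 0.0782]
orientation: [0.001, 0.757, 0.654, 0.0]
wrist_force: [-0.4, 0.4, 6.2]
finger_gap: 0.0237
```

```bash
python3 - <<'E'
from h import *
st();snap('wrist','w2')
E
```

```text
clock 4.2
tcp_pos [ 0.514  -0.2284  0.0782]
orientation [8.000e-04 7.566e-01 6.539e-01 2.000e-04]
wrist_force [-0.3863  0.3975  6.2133]
finger_gap 0.0237
joint_pos [-0.5609  0.3796 -0.2491  0.9404  0.      1.1554]
```

View pics/w2.png

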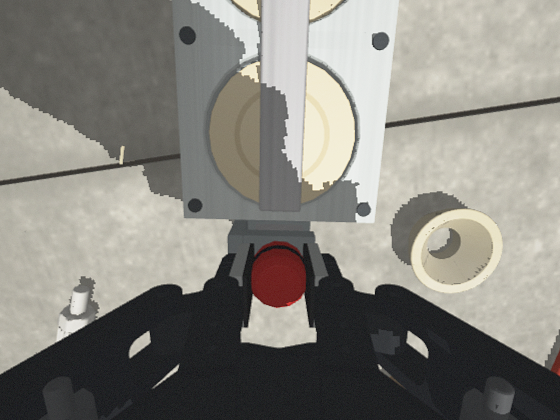

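Emit:
jog_arm:
  plan:
    - [0,0,0.01,0,0,0]
    - [0,0,0.01,0,0,0]
    - [0,0,0.015,0,0,0]
    - [0,0,0.015,0,0,0]
    - [0,0,0.015,0,0,0]
    - [0,0,0.015,0,0,0]
    - [0,0,0.01,0,0,0]
    - [-0.01,-0.026,0,0,0,0]
    - [-0.01,-0.03,0,0,0,0]
    - [-0.01,-0.03,0,0,0,0]

```text
clock: 5.25
tcp_pos: [0.4833, -0.3147, 0.1678]
orientation: [0.0, 0.756, 0.654, 0.0]
wrist_force: [-0.0, -0.3, -0.6]
finger_gap: 0.0239
```

Emit:
jog_arm:
  plan:
    - [-0.009,-0.04,0,0,0,0]
    - [-0.008,-0.04,0,0,0,0]
    - [0,0,-0.01,0,0,0]
    - [0,0,-0.01,0,0,0]
    - [0,0,-0.01,0,0,0]
    - [0,0,-0.01,0,0,0]
    - [0,0,-0.01,0,0,0]
    - [0,0,0,0,0,0]
    - [0,0,0,0,0,0]
    - [0,0,0,0,0,0]

```text
clock: 6.25
tcp_pos: [0.467, -0.3941, 0.1179]
orientation: [0.001, 0.756, 0.654, 0.0]
wrist_force: [0.7, -1.1, -0.2]
finger_gap: 0.0238
```

```bash
python3 - <<'E'
from h import *
st();snap('wrist','w3');snap('side','s3',(230,220,310,310),6);snap('scene','c3',(360,230,440,300),7)
crop('w3',(190,180,370,320),4,'w3c')
E
```

```text
clock 6.25
tcp_pos [ 0.467  -0.3941  0.1179]
orientation [5.000e-04 7.565e-01 6.540e-01 0.000e+00]
wrist_force [ 0.748  -1.0701 -0.206 ]
finger_gap 0.0238
joint_pos [-8.3230e-01  4.3460e-01 -5.8600e-02  1.0765e+00  1.0000e-04  8.8340e-01]
```

View pics/w3c.png

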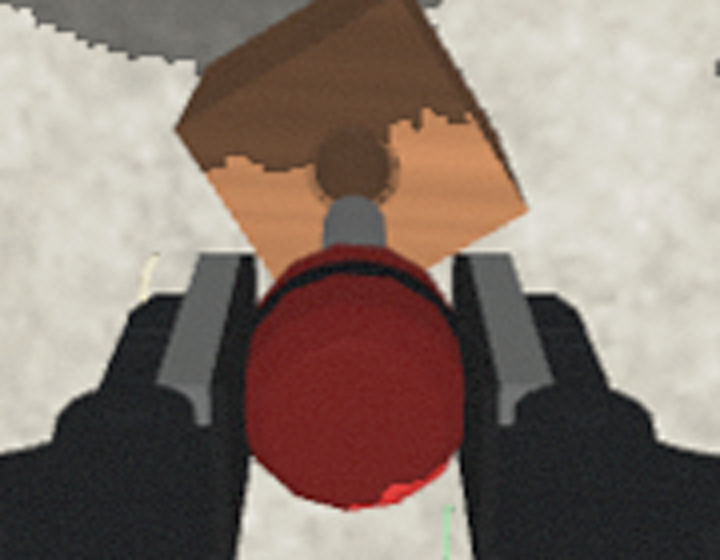

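View pics/s3.png

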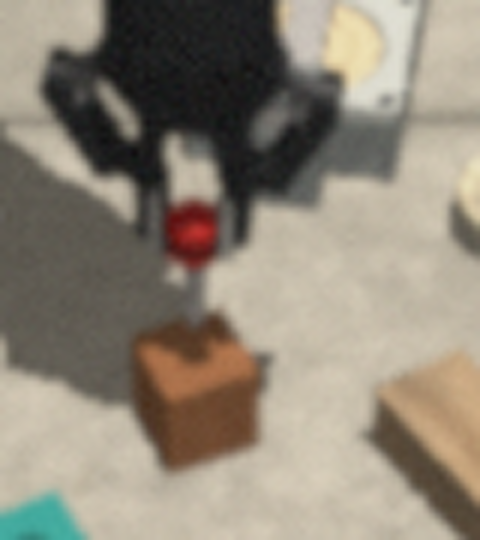

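View pics/c3.png

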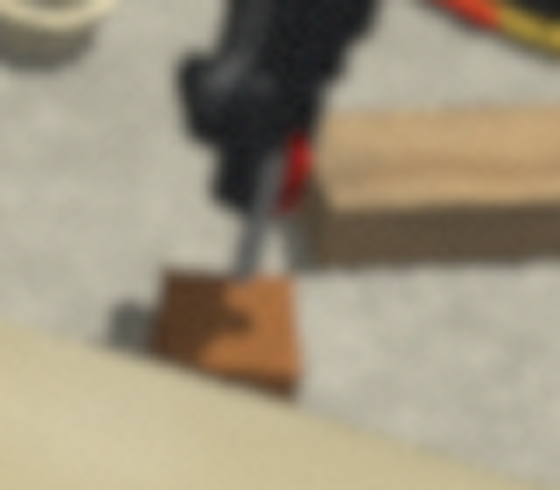

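```bash
python3 - <<'E'
from h import *
print(ray('w3',190+353/4,180+168/4,.05))
print('shaft', ray('w3',190+354/4,180+200/4,.075), ray('w3',190+354/4,180+240/4,.115))
print('head top', ray('w3',190+355/4,180+395/4,.14))
print(proj('w3',(.4665,-.3961,.069)),190+354/4,180+195/4)
E
```

```text
[ 0.46601074 -0.39605198  0.05      ]
shaft [ 0.46653447 -0.39344611  0.075     ] [ 0.46772327 -0.38494865  0.115     ]
head top [ 0.46659918 -0.39302876  0.14      ]
[279.02660712 230.80003985] 278.5 228.75
```

Emit:
jog_arm:
  plan:
    - [-0.0005,0,-0.01,0,0,0]
    - [0,0,-0.01,0,0,0]
    - [0,0,-0.01,0,0,0]
    - [0,0,-0.005,0,0,0]
    - [0,0,-0.005,0,0,0]
    - [0,0,-0.005,0,0,0]
    - [0,0,-0.005,0,0,0]
    - [0,0,0,0,0,0]
    - [0,0,0,0,0,0]
    - [0,0,0,0,0,0]

```text
clock: 7.4
tcp_pos: [0.4662, -0.3943, 0.0677]
orientation: [0.0, 0.757, 0.654, 0.0]
wrist_force: [0.2, -0.2, 0.1]
finger_gap: 0.0238
```

No contact force at 18 mm depth, so it is going in. Lower the rest and release.

Emit:
jog_arm:
  plan:
    - [0,0,-0.005,0,0,0]
    - [0,0,-0.004,0,0,0]
    - [0,0,-0.003,0,0,0]
    - [0,0,-0.002,0,0,0]
    - [0,0,0,0,0,0]
    - [0,0,0,0,0,0]
    - [0,0,0,0,0,0]
    - [0,0,0,0,0,0]
    - [0,0,0,0,0,0]
    - [0,0,0,0,0,0]

```text
clock: 8.4
tcp_pos: [0.466, -0.3941, 0.0533]
orientation: [0.0, 0.757, 0.654, 0.0]
wrist_force: [-0.8, 0.9, -0.7]
finger_gap: 0.0241
```

Emit:
jog_arm:
  plan:
    - [0,0,0,0,0,0]
    - [0,0,0,0,0,0]
    - [0,0,0,0,0,0]
    - [0,0,0,0,0,0]
    - [0,0,0,0,0,0]
    - [0,0,0.01,0,0,0]
    - [0,0,0.02,0,0,0]
    - [0,0,0.03,0,0,0]
    - [0,0,0.04,0,0,0]
    - [0,0,0.04,0,0,0]
  hand: 0.8

```text
clock: 9.4
tcp_pos: [0.4658, -0.3938, 0.1952]
orientation: [-0.0, 0.757, 0.654, 0.0]
wrist_force: [-0.7, -0.4, 0.8]
finger_gap: 0.0687
```

```bash
python3 - <<'E'
from h import *
st();snap('wrist','w4')
E
```

```text
clock 9.4
tcp_pos [ 0.4658 -0.3938  0.1952]
orientation [-1.000e-04  7.566e-01  6.539e-01  0.000e+00]
wrist_force [-0.7329 -0.4302  0.8181]
finger_gap 0.0687
joint_pos [-8.3340e-01  3.9300e-01  7.2500e-02  1.2505e+00  1.0000e-04  8.8280e-01]
```

View pics/w4.png

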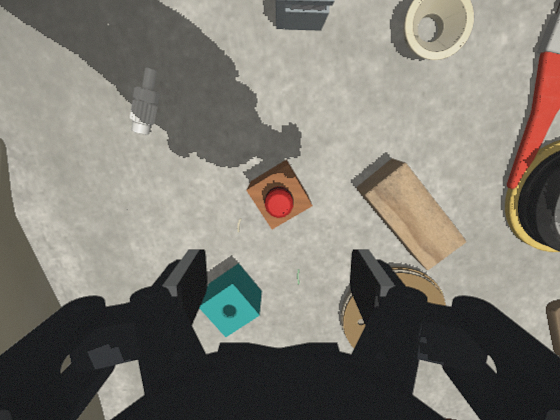

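Emit:
jog_arm:
  plan:
    - [0,0.01,0.03,0,0,0]
    - [0.006,0.03,0.03,0,0,0]
    - [0.008,0.035,0.03,0,0,0]
    - [0.008,0.04,0,0,0,0]
    - [0.008,0.04,0,0,0,0]
    - [0.008,0.04,0,0,0,0]
    - [0.008,0.03,0,0,0,0]
    - [0.008,0.02,0,0,0,0]
    - [0.006,0.02,0,0,0,0]
    - [0,0,0,0,0,0]
  hand: 0.35

```text
clock: 10.45
tcp_pos: [0.5264, -0.1269, 0.2841]
orientation: [0.0, 0.756, 0.655, 0.0]
wrist_force: [0.6, -0.4, -0.6]
finger_gap: 0.03
```

```bash
python3 - <<'E'
from h import *
st();snap('wrist','w5')
E
```

```text
clock 10.45
tcp_pos [ 0.5264 -0.1269  0.2841]
orientation [3.000e-04 7.555e-01 6.551e-01 5.000e-04]
wrist_force [ 0.5689 -0.4356 -0.5657]
finger_gap 0.03
joint_pos [-3.8510e-01  2.3760e-01  7.2800e-02  1.4051e+00  6.0000e-04  1.3278e+00]
```

View pics/w5.png

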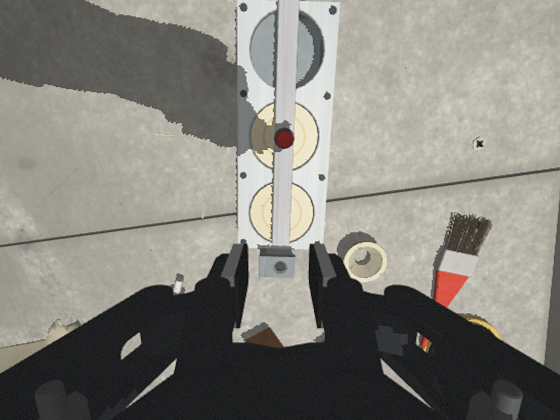

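```bash
python3 - <<'E'
from h import *
crop('w5',(230,0,350,145),5,'g1');crop('w5',(230,90,350,280),4,'g2')
E
```

```text
(no output)
```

View pics/g1.png

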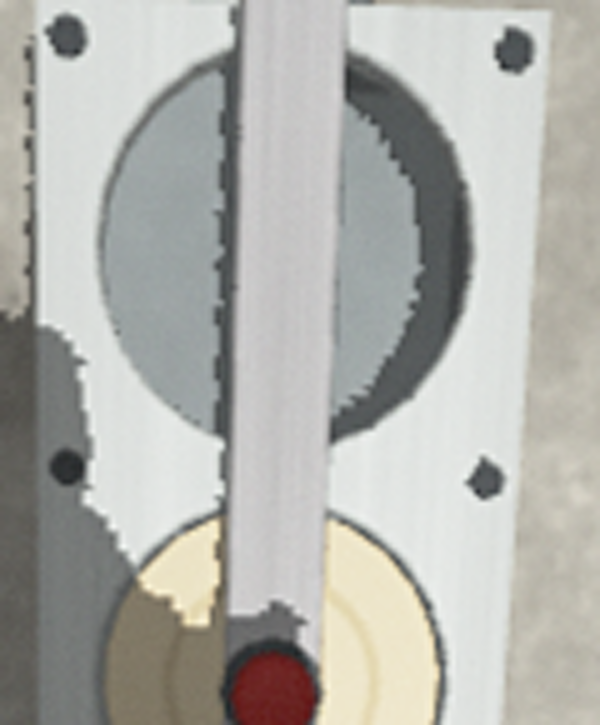

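View pics/g2.png

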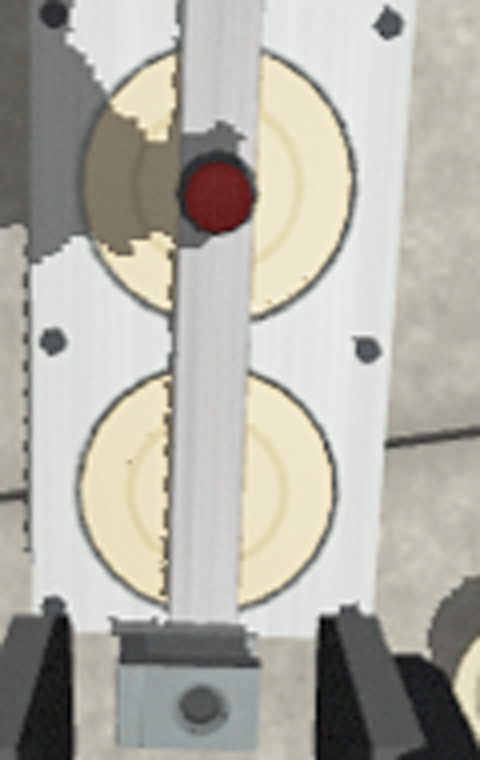

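```bash
python3 - <<'E'
from h import *
P=[ray('w5',287.1,48.8,.049),ray('w5',284.6,136,.049),ray('w5',281.9,212,.049)]
k=ray('w5',284.75,139.5,.097);l=ray('w5',280.25,266.5,.075)
print(P,k,l)
print([np.linalg.norm(P[i]-P[i+1]) for i in(0,1)])
d=P[0]-P[2];print('yaw',np.degrees(np.arctan2(d[1],d[0]))-90)
d=(k-l)[:2];print('bar',np.linalg.norm(d),np.degrees(np.arctan2(d[1],d[0]))-90); u=d/np.linalg.norm(d); print('hinge',k[:2]+u*.155)
d=P[0]-P[2];y=d[:2]/np.linalg.norm(d[:2]);x=np.array([y[1],-y[0]])
for q in(k,l):print((q-P[1])[:2]@x,(q-P[1])[:2]@y)
E
```

```text
[array([0.55664322, 0.01640439, 0.049     ]), array([ 0.54089861, -0.07650231,  0.049     ]), array([ 0.52459263, -0.16878047,  0.049     ])] [ 0.53980292 -0.07825072  0.097     ] [ 0.51347489 -0.23042983  0.075     ]
[np.float64(0.0942313540103403), np.float64(0.09370776261858878)]
yaw -9.819110854834605
bar 0.1544397860214424 -9.815403474313158
hinge [0.56622645 0.07448041]
-0.0007814715528315439 -0.001909652114709384
-0.000771478372550235 -0.15634943781284244
```

Emit:
jog_arm:
  plan:
    - [0.0045,0.016,-0.01,0,0,-0.6]
    - [0.0045,0.016,-0.02,0,0,-0.6]
    - [0.0045,0.0165,-0.03,0,0,-0.5]
    - [0,0,-0.03,0,0,0]
    - [0,0,-0.03,0,0,0]
    - [0,0,-0.03,0,0,0]
    - [0,0,-0.03,0,0,0]
    - [0,0,-0.02,0,0,0]
    - [0,0,-0.014,0,0,0]
    - [0,0,0,0,0,0]

```text
clock: 11.5
tcp_pos: [0.5378, -0.0812, 0.0674]
orientation: [-0.002, 0.767, 0.642, -0.001]
wrist_force: [0.5, 0.6, 0.3]
finger_gap: 0.03
```

```bash
python3 - <<'E'
from h import *
st();snap('wrist','w6')
h=np.array([.5662,.0745]);k=np.array([.5398,-.0783])-h
pr=k
for i in range(1,11):
    a=np.radians(7*i);R=np.array([[np.cos(a),-np.sin(a)],[np.sin(a),np.cos(a)]]);q=R@k;print(np.round(q-pr,4),np.round(q+h,3));pr=q
E
```

```text
clock 11.5
tcp_pos [ 0.5378 -0.0812  0.0674]
orientation [-0.0015  0.7667  0.642  -0.0012]
wrist_force [0.4715 0.6334 0.2739]
finger_gap 0.03
joint_pos [-2.9730e-01  3.6220e-01 -3.0570e-01  9.0680e-01 -3.0000e-04  1.4499e+00]
[ 0.0188 -0.0021] [ 0.559 -0.08 ]
[0.0189 0.0002] [ 0.578 -0.08 ]
[0.0188 0.0025] [ 0.596 -0.078]
[0.0183 0.0048] [ 0.615 -0.073]
[0.0176 0.007 ] [ 0.632 -0.066]
[0.0166 0.0091] [ 0.649 -0.057]
[0.0154 0.011 ] [ 0.664 -0.046]
[0.0139 0.0128] [ 0.678 -0.033]
[0.0122 0.0144] [ 0.69  -0.018]
[0.0104 0.0158] [ 0.701 -0.003]
```

View pics/w6.png

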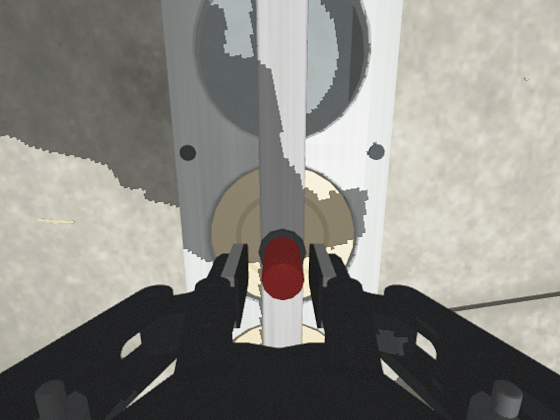

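Emit:
jog_arm:
  plan:
    - [0.019,-0.002,0,0,0,7]
    - [0.019,0,0,0,0,7]
    - [0.019,0.0025,0,0,0,7]
    - [0.018,0.005,0,0,0,7]
    - [0.0175,0.007,0,0,0,7]
    - [0.0165,0.009,0,0,0,7]
    - [0.0155,0.011,0,0,0,7]
    - [0.014,0.013,0,0,0,7]
    - [0.012,0.0145,0,0,0,7]
    - [0.0105,0.016,0,0,0,7]

```text
clock: 12.55
tcp_pos: [0.7022, -0.0058, 0.071]
orientation: [0.001, 0.257, 0.966, -0.0]
wrist_force: [0.6, -1.6, -1.0]
finger_gap: 0.0295
```

Emit:
jog_arm:
  plan:
    - [0.006,0.012,0,0,0,5]
    - [0,0,0,0,0,0]
    - [0,0,0,0,0,0]
    - [0,0,0.03,0,0,0]
    - [0,0,0.04,0,0,0]
    - [0,0,0.04,0,0,0]
    - [0,0,0.04,0,0,0]
    - [0,0,0.03,0,0,0]
    - [0,0,0.02,0,0,0]
    - [0,0,0,0,0,0]

```text
clock: 13.55
tcp_pos: [0.7076, 0.0061, 0.274]
orientation: [0.004, 0.218, 0.976, 0.0]
wrist_force: [0.0, 0.5, 0.0]
finger_gap: 0.0298
```

```bash
python3 - <<'E'
from h import *
st();snap('wrist','w7');snap('side','s7',(200,120,400,270),4)
E
```

```text
clock 13.55
tcp_pos [0.7076 0.0061 0.274 ]
orientation [3.600e-03 2.180e-01 9.759e-01 4.000e-04]
wrist_force [0.0391 0.4796 0.0292]
finger_gap 0.0298
joint_pos [-1.0460e-01  5.9330e-01  5.8370e-01  1.5539e+00 -1.0000e-04  3.3500e-01]
```

View pics/s7.png

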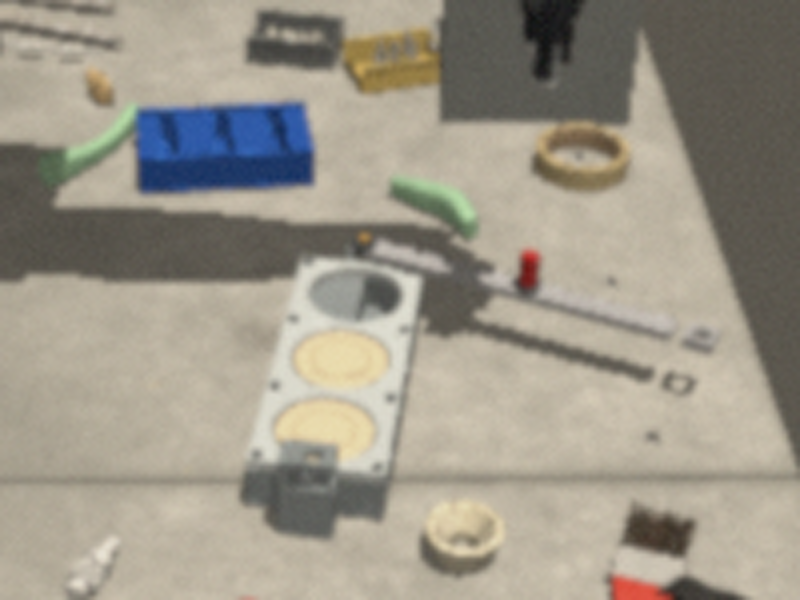

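View pics/w7.png

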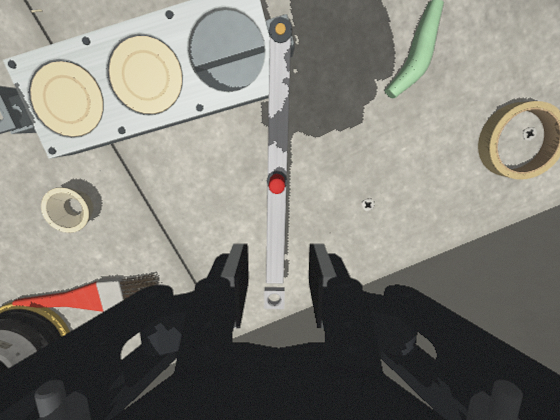

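Emit:
jog_arm:
  plan:
    - [-0.014,-0.0087,-0.005,0,0,-7.5]
    - [-0.014,-0.0087,-0.005,0,0,-7.5]
    - [-0.014,-0.0087,-0.01,0,0,-7.5]
    - [-0.014,-0.0087,-0.01,0,0,-7.5]
    - [-0.014,-0.0087,-0.01,0,0,-7.5]
    - [-0.014,-0.0087,-0.02,0,0,-7.5]
    - [-0.015,-0.0087,-0.02,0,0,-7.5]
    - [-0.015,-0.0087,-0.03,0,0,-7.5]
    - [-0.015,-0.0087,-0.03,0,0,-7.5]
    - [-0.0145,-0.0083,-0.03,0,0,-7]
  hand: 0

```text
clock: 14.65
tcp_pos: [0.5602, -0.0793, 0.0962]
orientation: [-0.001, 0.765, 0.644, -0.001]
wrist_force: [0.1, 0.5, -0.2]
finger_gap: -0.0005
```

Emit:
jog_arm:
  plan:
    - [0,0,-0.02,0,0,0]
    - [0,0,-0.015,0,0,0]
    - [0,0,-0.01,0,0,0]
    - [0,0,0,0,0,0]
    - [0,0,0,0,0,0]
    - [0,0,0,0,0,0]
    - [0,0,0,0,0,0]
    - [0,0,0,0,0,0]
    - [0,0,0,0,0,0]
    - [0,0,0,0,0,0]

```text
clock: 15.65
tcp_pos: [0.5632, -0.0792, 0.0546]
orientation: [0.0, 0.763, 0.646, 0.0]
wrist_force: [-0.3, -1.0, -0.2]
finger_gap: 0.0002
```

```bash
python3 - <<'E'
from h import *
st();snap('wrist','w8');print(proj('w8',(.5645,-.0806,.047)),proj('w8',(.5409,-.0765,.049)))
E
```

```text
clock 15.65
tcp_pos [ 0.5632 -0.0792  0.0546]
orientation [2.000e-04 7.634e-01 6.459e-01 1.000e-04]
wrist_force [-0.3115 -0.9997 -0.194 ]
finger_gap 0.0002
joint_pos [-0.2809  0.4138 -0.2617  0.8948 -0.      1.4563]
[282.49434053 255.33468604] [236.23555544 256.74249409]
```

View pics/w8.png

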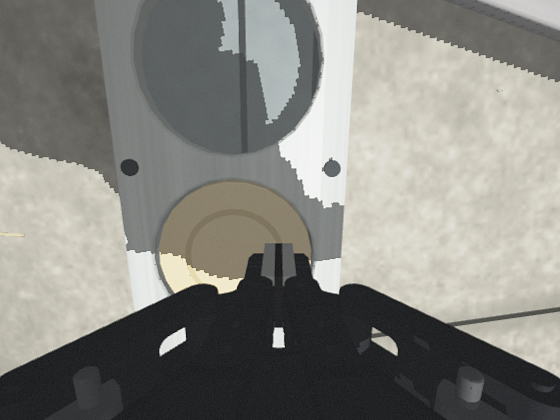

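Emit:
jog_arm:
  plan:
    - [0,0,-0.004,0,0,0]
    - [0,0,-0.004,0,0,0]
    - [0,0,-0.004,0,0,0]
    - [0,0,-0.004,0,0,0]
    - [0,0,-0.003,0,0,0]
    - [0,0,-0.003,0,0,0]
    - [0,0,0,0,0,0]
    - [0,0,0,0,0,0]
    - [0,0,0,0,0,0]
    - [0,0,0,0,0,0]

```text
clock: 16.7
tcp_pos: [0.5655, -0.0799, 0.0336]
orientation: [0.002, 0.763, 0.646, 0.001]
wrist_force: [5.0, -0.1, 5.9]
finger_gap: 0.0001
```

```bash
python3 - <<'E'
from h import *
st();snap('wrist','w9')
E
```

```text
clock 16.7
tcp_pos [ 0.5655 -0.0799  0.0336]
orientation [0.002  0.7634 0.6459 0.0015]
wrist_force [ 4.9739 -0.1256  5.8785]
finger_gap 0.0001
joint_pos [-2.8090e-01  4.3630e-01 -2.8550e-01  8.4390e-01  2.0000e-04  1.4563e+00]
```

View pics/w9.png

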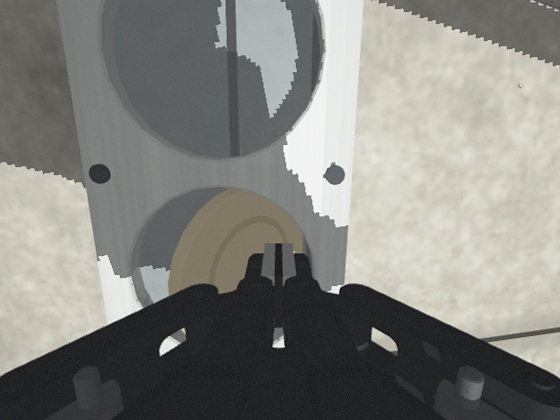

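Emit:
jog_arm:
  plan:
    - [0,0,-0.003,0,0,0]
    - [0,0,-0.003,0,0,0]
    - [0,0,0,0,0,0]
    - [0,0,0,0,0,0]
    - [0,0,0.01,0,0,0]
    - [0,0,0.02,0,0,0]
    - [-0.005,-0.02,0.03,0,0,0]
    - [-0.005,-0.02,0.03,0,0,0]
    - [-0.01,-0.02,0.03,0,0,0]
    - [-0.01,-0.02,0,0,0,0]

```text
clock: 17.75
tcp_pos: [0.5335, -0.1602, 0.1498]
orientation: [0.002, 0.763, 0.646, 0.001]
wrist_force: [1.4, 0.3, 0.0]
finger_gap: -0.0001
```

```bash
python3 - <<'E'
from h import *
st();snap('wrist','w10');snap('side','s10',(255,170,325,260),6.5);snap('scene','c10',(240,180,360,260),6.5)
E
```

```text
clock 17.75
tcp_pos [ 0.5335 -0.1602  0.1498]
orientation [1.600e-03 7.633e-01 6.461e-01 6.000e-04]
wrist_force [1.4482 0.3249 0.0335]
finger_gap -0.0001
joint_pos [-4.357e-01  3.127e-01 -1.576e-01  1.097e+00 -2.000e-04  1.301e+00]
```

View pics/w10.png

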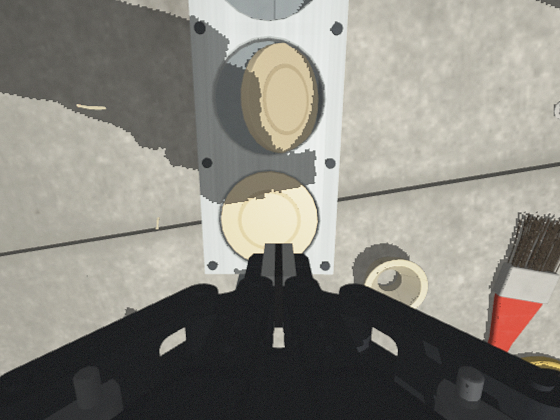

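View pics/c10.png

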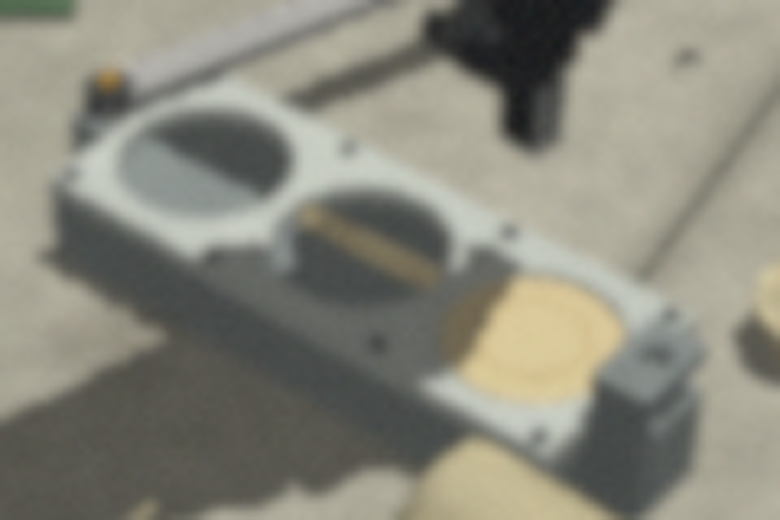

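```bash
python3 - <<'E'
from h import *
crop('w10',(205,25,335,165),5,'k')
E
```

```text
(no output)
```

View pics/k.png

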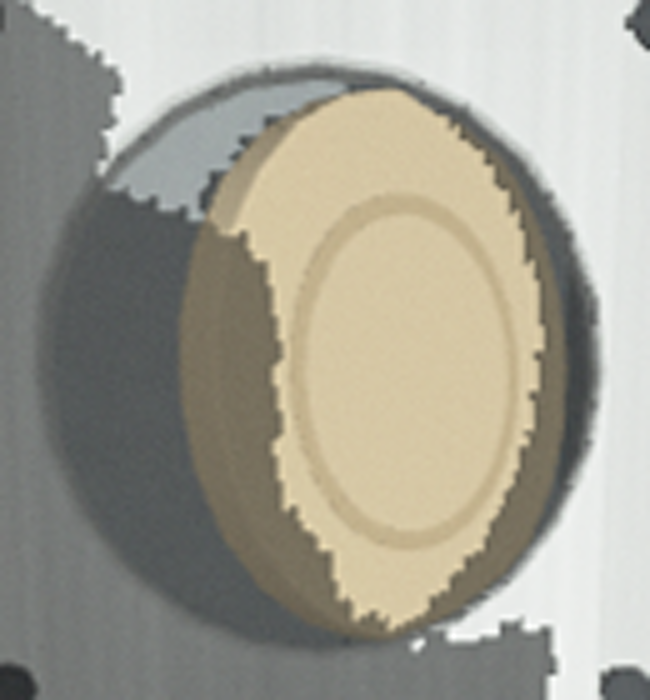

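View pics/s10.png

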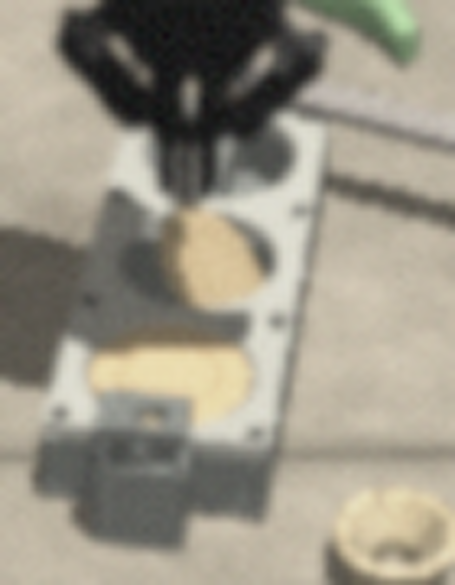

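```bash
cat >> h.py <<'E'
PC=[np.array([.5566,.0164]),np.array([.5409,-.0765]),np.array([.5246,-.1688])]
YAW=np.radians(-9.8);XH=np.array([np.cos(YAW),np.sin(YAW)]);YH=np.array([-np.sin(YAW),np.cos(YAW)])
def cw(i,x,y,z): # carrier pocket frame mm -> world
    p=PC[i]+XH*x/1e3+YH*y/1e3; return np.array([p[0],p[1],.049+z/1e3])
def disc(th): # lean: returns lower-top corner, upper-top, upper-bottom, (x,z)
    c,s=np.cos(th),np.sin(th)  # in-plane upward dir (-c,s); normal up (s,c)
    # underside line through (4,-10); top line offset 8*(s,c); top line at x=41.5
    # point top = (4,-10)+8(s,c)+t(c,-s), x=41.5
    t=(41.5-4-8*s)/c; L=np.array([4+8*s+t*c,-10+8*c-t*s])
    U=L+80*np.array([-c,s]); return L,U,U-8*np.array([s,c])
E
python3 - <<'E'
from h import *
for d in(40,43,46,49,52,55):
    q=disc(np.radians(d)); print(d,[np.round(a,1) for a in q],[np.round(proj('w10',cw(1,a[0],0,a[1])),1) for a in q])
E
```

```text
40 [array([ 41.5, -31. ]), array([-19.8,  20.4]), array([-24.9,  14.3])] [array([320. , 101.4]), array([239.8,  95.7]), array([233.5,  96.4])]
43 [array([ 41.5, -34. ]), array([-17. ,  20.5]), array([-22.5,  14.7])] [array([319.6, 101.6]), array([243.9,  95.7]), array([236.9,  96.4])]
46 [array([ 41.5, -37.3]), array([-14.1,  20.2]), array([-19.8,  14.7])] [array([319.1, 101.9]), array([248.3,  95.7]), array([240.7,  96.4])]
49 [array([ 41.5, -40.9]), array([-11. ,  19.4]), array([-17. ,  14.2])] [array([318.5, 102.2]), array([252.9,  95.8]), array([244.8,  96.5])]
52 [array([ 41.5, -45. ]), array([-7.8, 18. ]), array([-14.1,  13.1])] [array([317.9, 102.5]), array([257.8,  96. ]), array([249.2,  96.6])]
55 [array([ 41.5, -49.6]), array([-4.4, 15.9]), array([-10.9,  11.3])] [array([317.3, 102.8]), array([262.8,  96.3]), array([253.8,  96.8])]
```

Emit:
jog_arm:
  plan:
    - [-0.004,0.005,0.01,-1.24,-7.15,0]
    - [-0.004,0.01,0,-1.24,-7.15,0]
    - [-0.004,0.01,0,-1.24,-7.15,0]
    - [-0.004,0.01,0,-1.24,-7.15,0]
    - [-0.004,0.01,-0.01,-1.24,-7.15,0]
    - [-0.004,0.01,-0.01,-1.24,-7.15,0]
    - [-0.004,0.01,-0.01,0,0,0]
    - [-0.004,0.01,-0.01,0,0,0]
    - [-0.004,0.01,-0.01,0,0,0]
    - [-0.004,0.007,-0.01,0,0,0]
  hand: 0.28

```text
clock: 18.9
tcp_pos: [0.5199, -0.0732, 0.1239]
orientation: [0.262, 0.716, 0.608, 0.223]
wrist_force: [-0.3, 0.7, 0.5]
finger_gap: 0.0236
```

Emit:
jog_arm:
  plan:
    - [0,0,0,0,0,0]
    - [0,0,0,0,0,0]
    - [0,0,0,0,0,0]
    - [0,0,0,0,0,0]
    - [0,0,0,0,0,0]
    - [0,0,0,0,0,0]
    - [0,0,0,0,0,0]
    - [0,0,0,0,0,0]
    - [0,0,0,0,0,0]
    - [0,0,0,0,0,0]

```text
clock: 19.9
tcp_pos: [0.5211, -0.075, 0.1261]
orientation: [0.264, 0.716, 0.607, 0.224]
wrist_force: [-0.3, -0.0, 0.2]
finger_gap: 0.0235
```

```bash
cat >> h.py <<'E'
from scipy.spatial.transform import Rotation as Ro
def tool():
    s=get_state();q=s['orientation'];R=Ro.from_quat([q[1],q[2],q[3],q[0]]).as_matrix();return np.array(s['tcp_pos']),R
def tocar(i,p):
    d=p[:2]-PC[i];return np.round(np.array([d@XH*1e3,d@YH*1e3,(p[2]-.049)*1e3]),1)
E
python3 - <<'E'
from h import *
st();p,R=tool();print(tocar(1,p)); 
C=np.array([[XH[0],XH[1],0],[YH[0],YH[1],0],[0,0,1]]);print(np.round(C@R,3))
snap('wrist','w11')
E
```

```text
clock 19.9
tcp_pos [ 0.5211 -0.075   0.1261]
orientation [0.2639 0.7156 0.6067 0.2241]
wrist_force [-0.3137 -0.0371  0.2306]
finger_gap 0.0235
joint_pos [-0.3744 -0.1305 -1.0267 -0.0214  0.1362  1.4103]
[-19.8  -1.9  77.1]
[[-0.007  0.76   0.65 ]
 [ 1.     0.005  0.005]
 [ 0.     0.65  -0.76 ]]
```

View pics/w11.png

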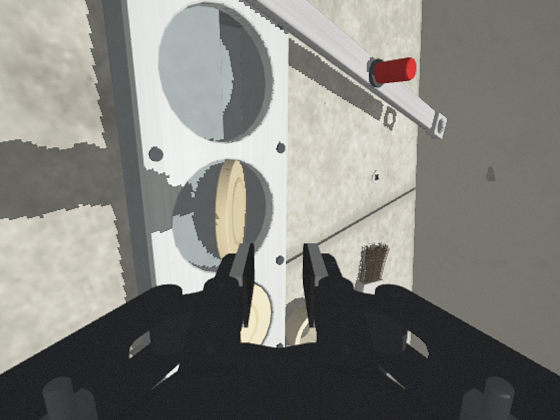

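```bash
cat > fit.py <<'E'
import numpy as np
from scipy.optimize import least_squares
D=[([1.0414,.314,.045,1.3036],(.2182,.5314,.2304)),([-.6091,.2707,.1091,1.4094],(.4983,-.25,.2811)),([-.5609,.3796,-.2491,.9404],(.514,-.2284,.0782)),
([-.8323,.4346,-.0586,1.0765],(.467,-.3941,.1179)),([-.8334,.393,.0725,1.2505],(.4658,-.3938,.1952)),([-.3851,.2376,.0728,1.4051],(.5264,-.1269,.2841)),
([-.2973,.3622,-.3057,.9068],(.5378,-.0812,.0674)),([-.1046,.5933,.5837,1.5539],(.7076,.0061,.274)),([-.2809,.4138,-.2617,.8948],(.5632,-.0792,.0546)),([-.4357,.3127,-.1576,1.097],(.5335,-.1602,.1498)),
([-.3744,-.1305,-1.0267,-.0214],(.5211,-.075,.1261))]
def f(p,q):
    L1,L2,c,r0,z0,L3,off=p;_,a,b,d=q;e=a-b;t=a-b+d
    r=r0+L1*np.sin(a)+L2*np.cos(e+c)+L3*np.cos(t);z=z0+L1*np.cos(a)-L2*np.sin(e+c)-L3*np.sin(t);return r,z
def res(p):
    o=[]
    for q,t in D:
        r,z=f(p,q);o+= [r-np.sqrt(t[0]**2+t[1]**2-p[6]**2),z-t[2]]
    return np.array(o)
s=least_squares(res,[.35,.35,0,0,.3,.3,.08]);P=s.x
if __name__=='__main__':
    print(np.round(P,4));print(np.round(res(P)*1e3,1))
E
python3 fit.py
```

```text
[ 0.5183  0.4132 -0.1351  0.      0.2425  0.4499  0.0806]
[ 0.  -0.  -0.  -0.   0.1  0.   0.  -0.  -0.1  0.   0.  -0.  -0.  -0.
  0.   0.1 -0.  -0.   0.1  0.  -0.   0. ]
```

```bash
cat >> fit.py <<'E'
def ik(x,y,z,tilt):
    "tilt: deg outward; returns j2,j3,j4"
    L1,L2,c,r0,z0,L3,off=P
    r=np.sqrt(x*x+y*y-off**2);t=np.pi/2-np.radians(tilt)
    g=least_squares(lambda v:np.array(f(P,[0,v[0],v[1],t-v[0]+v[1]]))-[r,z],[.3,-.3])
    a,b=g.x;return np.round([a,b,t-a+b],3),g.cost<1e-8
E
python3 - <<'E'
from fit import *
from h import cw,disc
import numpy as np
for i in(1,2):
  for back in (0,30,60):
    for tl in (20,25,30,35,40,43):
        th=np.radians(46.5);
        p=cw(i,-16.5+14*np.cos(th),0,17.4-14*np.sin(th)); t=np.radians(tl)
        q=cw(i,-6.9-back*np.sin(t),0,7.2+back*np.cos(t))
        print(i,back,tl,np.round(q,3),ik(*q,tl))
E
```

```text
1 0 20 [ 0.534 -0.075  0.056] (array([ 0.14 , -0.728,  0.353]), np.True_)
1 0 25 [ 0.534 -0.075  0.056] (array([ 0.102, -0.825,  0.207]), np.True_)
1 0 30 [ 0.534 -0.075  0.056] (array([ 0.076, -0.921,  0.051]), np.True_)
1 0 35 [ 0.534 -0.075  0.056] (array([ 0.064, -1.016, -0.121]), np.True_)
1 0 40 [ 0.534 -0.075  0.056] (array([ 0.075, -1.111, -0.313]), np.True_)
1 0 43 [ 0.534 -0.075  0.056] (array([ 0.095, -1.167, -0.442]), np.True_)
1 30 20 [ 0.524 -0.074  0.084] (array([ 0.08 , -0.711,  0.431]), np.True_)
1 30 25 [ 0.522 -0.073  0.083] (array([ 0.033, -0.812,  0.289]), np.True_)
1 30 30 [ 0.519 -0.073  0.082] (array([-0.004, -0.914,  0.138]), np.True_)
1 30 35 [ 0.517 -0.072  0.081] (array([-0.027, -1.015, -0.028]), np.True_)
1 30 40 [ 0.515 -0.072  0.079] (array([-0.029, -1.116, -0.215]), np.True_)
1 30 43 [ 0.514 -0.072  0.078] (array([-0.016, -1.178, -0.342]), np.True_)
1 60 20 [ 0.514 -0.072  0.113] (array([ 0.024, -0.688,  0.51 ]), np.True_)
1 60 25 [ 0.509 -0.071  0.111] (array([-0.033, -0.795,  0.373]), np.True_)
1 60 30 [ 0.505 -0.07   0.108] (array([-0.081, -0.901,  
[... 887 characters left out ...]
.904,  0.138]), np.True_)
2 30 35 [ 0.501 -0.165  0.081] (array([-0.017, -1.005, -0.029]), np.True_)
2 30 40 [ 0.499 -0.164  0.079] (array([-0.018, -1.107, -0.216]), np.True_)
2 30 43 [ 0.498 -0.164  0.078] (array([-0.006, -1.168, -0.342]), np.True_)
2 60 20 [ 0.498 -0.164  0.113] (array([ 0.033, -0.678,  0.51 ]), np.True_)
2 60 25 [ 0.493 -0.163  0.111] (array([-0.023, -0.785,  0.373]), np.True_)
2 60 30 [ 0.488 -0.163  0.108] (array([-0.071, -0.892,  0.226]), np.True_)
2 60 35 [ 0.484 -0.162  0.105] (array([-0.105, -0.998,  0.067]), np.True_)
2 60 40 [ 0.48  -0.161  0.102] (array([-0.121, -1.105, -0.112]), np.True_)
2 60 43 [ 0.477 -0.161  0.1  ] (array([-0.118, -1.17 , -0.232]), np.True_)
```

Emit:
jog_arm:
  plan:
    - [0,0,0,0.8,4.7,0]
    - [0,0,0,0.8,4.7,0]
    - [-0.004,0.002,-0.008,0,0,0]
    - [-0.005,0.002,-0.01,0,0,0]
    - [-0.0045,0,-0.01,0,0,0]
    - [0,0,0,0,0,0]
    - [0,0,0,0,0,0]
    - [0,0,0,0,0,0]
    - [0,0,0,0,0,0]
    - [0,0,0,0,0,0]

```text
clock: 20.95
tcp_pos: [0.5081, -0.0712, 0.0987]
orientation: [0.204, 0.735, 0.623, 0.173]
wrist_force: [0.1, -0.8, -0.8]
finger_gap: 0.0237
```

```bash
cat >> h.py <<'E'
CR=np.array([[XH[0],XH[1],0],[YH[0],YH[1],0],[0,0,1]])
def where(i):
    st();p,R=tool();print('car',tocar(i,p),'tilt',np.degrees(np.arctan2((CR@R)[0,2],-(CR@R)[2,2])));print(np.round(CR@R,3))
E
python3 - <<'E'
from h import *
where(1)
E
```

```text
clock 20.95
tcp_pos [ 0.5081 -0.0712  0.0987]
orientation [0.2038 0.735  0.623  0.1734]
wrist_force [ 0.051  -0.8    -0.8022]
finger_gap 0.0237
joint_pos [-0.3541 -0.0611 -0.9203  0.1777  0.0982  1.4082]
car [-33.2  -0.3  49.7] tilt 31.046639482438838
[[-0.007  0.857  0.516]
 [ 1.     0.005  0.004]
 [ 0.001  0.516 -0.857]]
```

Emit:
jog_arm:
  plan:
    - [0.004,-0.0006,-0.007,0,0,0]
    - [0.004,-0.0006,-0.007,0,0,0]
    - [0.004,-0.0006,-0.007,0,0,0]
    - [0.004,-0.0006,-0.007,0,0,0]
    - [0.003,-0.0006,-0.005,0,0,0]
    - [0.003,-0.0005,-0.005,0,0,0]
    - [0.003,-0.0005,-0.005,0,0,0]
    - [0,0,0,0,0,0]
    - [0,0,0,0,0,0]
    - [0,0,0,0,0,0]

```text
clock: 21.95
tcp_pos: [0.5327, -0.075, 0.0553]
orientation: [0.203, 0.735, 0.623, 0.173]
wrist_force: [-0.4, -0.3, 0.5]
finger_gap: 0.0237
```

```bash
python3 - <<'E'
from h import *
where(1);snap('wrist','w12')
E
```

```text
clock 21.95
tcp_pos [ 0.5327 -0.075   0.0553]
orientation [0.2034 0.7351 0.6231 0.1732]
wrist_force [-0.4148 -0.3328  0.5412]
finger_gap 0.0237
joint_pos [-0.341   0.0734 -0.9345  0.0291  0.0916  1.4195]
car [-8.4  0.1  6.3] tilt 30.984610829450887
[[-0.007  0.857  0.515]
 [ 1.     0.005  0.004]
 [ 0.001  0.515 -0.857]]
```

View pics/w12.png

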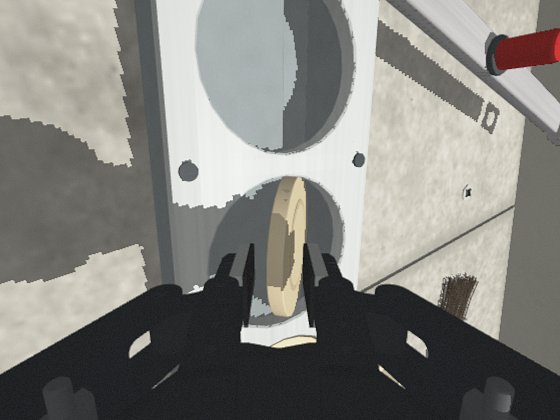

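Emit:
jog_arm:
  plan:
    - [0,0,0,0,0,0]
    - [0,0,0,0,0,0]
    - [0,0,0,0,0,0]
    - [0,0,0,0,0,0]
    - [0,0,0,0,0,0]
    - [0,0,0,0,0,0]
    - [0,0,0,0,0,0]
    - [0,0,0,0,0,0]
    - [0,0,0,0,0,0]
    - [0,0,0,0,0,0]
  hand: 0
  force: 40

```text
clock: 23.0
tcp_pos: [0.534, -0.0754, 0.0568]
orientation: [0.205, 0.735, 0.623, 0.174]
wrist_force: [-2.4, -0.8, 4.9]
finger_gap: 0.0083
```

```bash
python3 - <<'E'
from h import *
where(1);snap('wrist','w13')
E
```

```text
clock 23.0
tcp_pos [ 0.534  -0.0754  0.0568]
orientation [0.2047 0.7347 0.6229 0.1741]
wrist_force [-2.4085 -0.7726  4.863 ]
finger_gap 0.0083
joint_pos [-0.3409  0.0722 -0.9333  0.0281  0.0919  1.4196]
car [-7.  -0.   7.8] tilt 31.177890408403098
[[-0.007  0.856  0.518]
 [ 1.     0.005  0.004]
 [ 0.001  0.518 -0.856]]
```

View pics/w13.png

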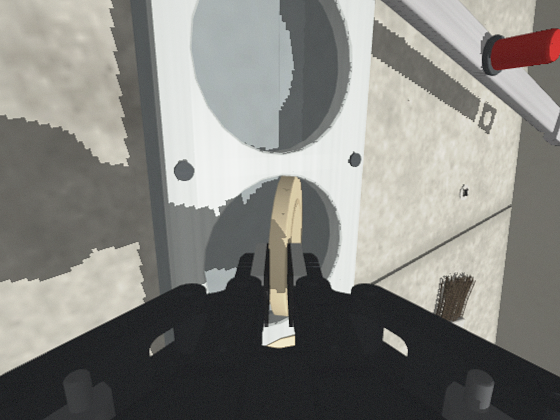

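Emit:
jog_arm:
  plan:
    - [-0.003,0.0005,0.008,0,0,0]
    - [-0.004,0.0005,0.012,0,0,0]
    - [-0.005,0.001,0.015,0,0,0]
    - [-0.005,0.001,0.02,0,0,0]
    - [-0.005,0.001,0.025,0,0,0]
    - [0,0,0.03,0,0,0]
    - [0,0,0.03,0,0,0]
    - [0,0,0.02,0,0,0]
    - [0,0,0.01,0,0,0]
    - [0,0,0,0,0,0]

```text
clock: 24.05
tcp_pos: [0.5109, -0.0711, 0.2266]
orientation: [0.204, 0.735, 0.623, 0.174]
wrist_force: [-0.7, -0.2, -0.9]
finger_gap: 0.0067
```

```bash
python3 - <<'E'
from h import *
where(1);snap('wrist','w14');snap('side','s14',(200,120,360,240),4.5)
E
```

```text
clock 24.05
tcp_pos [ 0.5109 -0.0711  0.2266]
orientation [0.2043 0.7349 0.6229 0.1736]
wrist_force [-0.7215 -0.2432 -0.8977]
finger_gap 0.0067
joint_pos [-0.3511 -0.2141 -0.6825  0.5674  0.0966  1.4107]
car [-30.4   0.2 177.6] tilt 31.09743571863807
[[-0.007  0.856  0.516]
 [ 1.     0.005  0.004]
 [ 0.001  0.517 -0.856]]
```

View pics/w14.png

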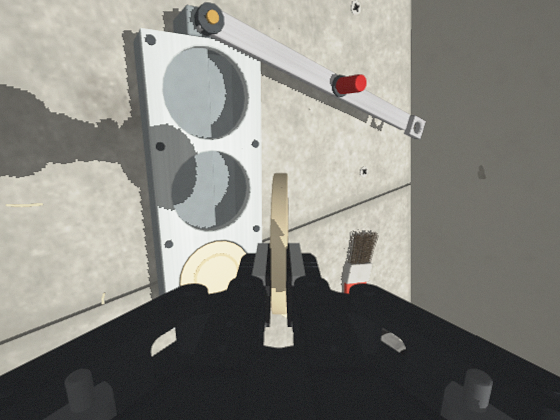

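View pics/s14.png

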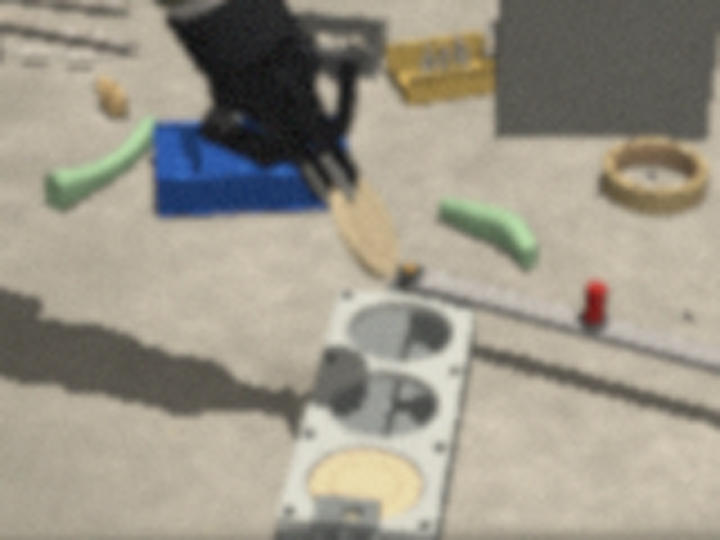

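Emit:
jog_arm:
  plan:
    - [0,0,0.01,1.32,7.64,0]
    - [0,0.01,0.01,1.32,7.64,0]
    - [-0.01,0.02,0.01,1.32,7.64,0]
    - [-0.01,0.03,0.005,1.32,7.64,0]
    - [-0.015,0.03,0,0,0,2]
    - [-0.015,0.03,0,0,0,2]
    - [-0.015,0.03,0,0,0,2]
    - [-0.015,0.03,0,0,0,2]
    - [-0.015,0.03,0,0,0,2]
    - [-0.015,0.02,0,0,0,2]

```text
clock: 25.15
tcp_pos: [0.399, 0.1604, 0.2581]
orientation: [-0.003, 0.691, 0.723, -0.0]
wrist_force: [0.1, -0.5, -0.4]
finger_gap: 0.0069
```

```bash
python3 - <<'E'
from h import *
where(1);snap('wrist','w15')
E
```

```text
clock 25.15
tcp_pos [0.399  0.1604 0.2581]
orientation [-3.100e-03  6.906e-01  7.232e-01 -1.000e-04]
wrist_force [ 0.1134 -0.546  -0.4153]
finger_gap 0.0069
joint_pos [ 0.1916  0.0269 -0.2359  1.3117  0.0049  1.7163]
car [-180.2  209.3  209.1] tilt -0.3005959176863282
[[-0.215  0.977 -0.005]
 [ 0.977  0.215  0.003]
 [ 0.004 -0.004 -1.   ]]
```

View pics/w15.png

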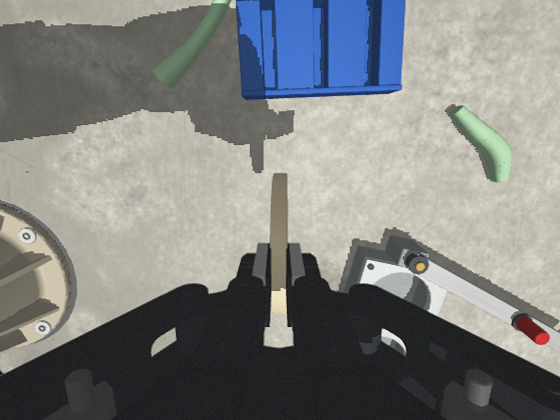

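Emit:
jog_arm:
  plan:
    - [0,0.02,0.005,0,0,0]
    - [0,0.02,0.005,0,0,0]
    - [0,0.02,0.005,0,0,0]
    - [0,0.02,0.005,0,0,0]
    - [0,0,0,0,0,0]
    - [0,0,0,0,0,0]
    - [0,0,0,0,0,0]
    - [0,0,0,0,0,0]
    - [0,0,0,0,0,0]
    - [0,0,0,0,0,0]

```text
clock: 26.2
tcp_pos: [0.4007, 0.2385, 0.2801]
orientation: [-0.002, 0.692, 0.722, 0.001]
wrist_force: [0.3, 0.4, -0.5]
finger_gap: 0.0069
```

```bash
python3 - <<'E'
from h import *
where(1);snap('wrist','w16');crop('w16',(200,20,440,210),3.3,'l')
E
```

```text
clock 26.2
tcp_pos [0.4007 0.2385 0.2801]
orientation [-0.0018  0.6918  0.722   0.0013]
wrist_force [ 0.2604  0.3715 -0.5322]
finger_gap 0.0069
joint_pos [ 0.3617  0.09   -0.1146  1.3654  0.0044  1.8898]
car [-191.8  286.6  231.1] tilt -0.0904976367938291
[[-0.212  0.977 -0.002]
 [ 0.977  0.212  0.004]
 [ 0.004 -0.001 -1.   ]]
```

View pics/w16.png

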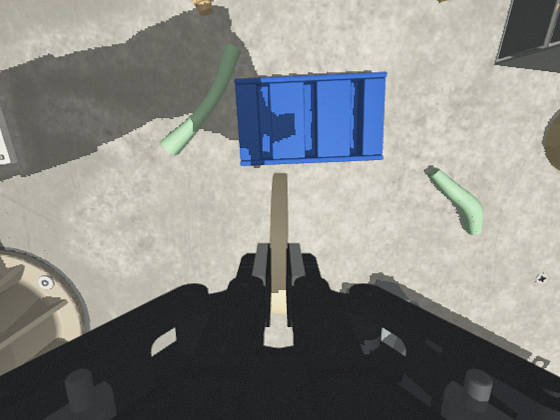

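View pics/l.png

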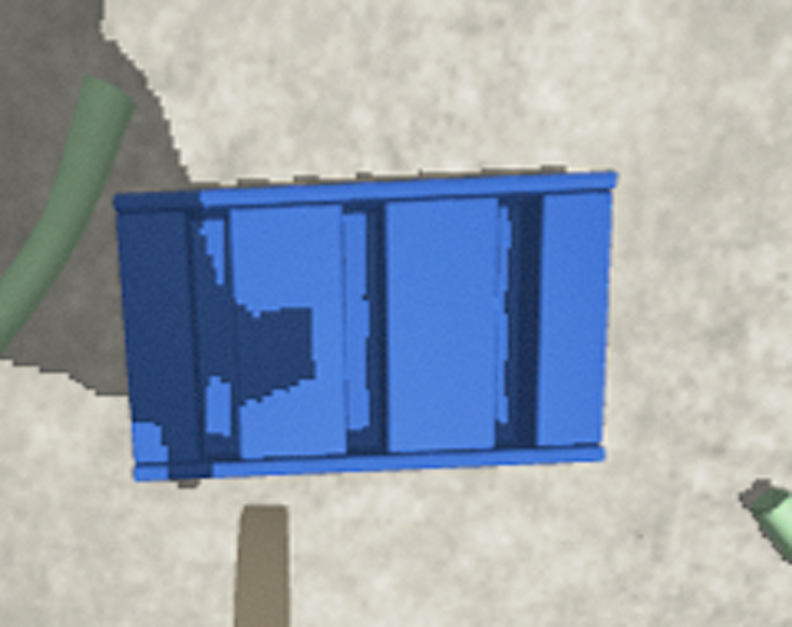

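```bash
cat >> h.py <<'E'
def lp(name,o,s,u,v,z): return ray(name,o[0]+u/s,o[1]+v/s,z)
def rackfit(name,o,s,corners,slots):
    c=[lp(name,o,s,u,v,.042)[:2] for u,v in corners] # TL TR BR BL
    TL,TR,BR,BL=c; print('sides',[round(np.linalg.norm(a-b)*1e3,1) for a,b in((TL,TR),(TR,BR),(BR,BL),(BL,TL))])
    xv=(TR-TL)+(BR-BL);yaw=np.arctan2(xv[1],xv[0]);yv=(TL-BL)+(TR-BR);yaw2=np.arctan2(yv[1],yv[0])-np.pi/2
    cen=sum(c)/4;print('centre',np.round(cen,4),'yaw x,y',np.degrees([yaw,yaw2]).round(2))
    a=np.array([np.cos(yaw),np.sin(yaw)])
    for k,q in enumerate(slots):
        m=np.mean([lp(name,o,s,u,v,.038)[:2] for u,v in q],0); w=(m-cen)@a*1e3;print('slot',k,'mid',np.round(m,4),'off x',round(w,1),'off y',round((m-cen)@np.array([-a[1],a[0]])*1e3,1),'-> snapped',np.round(cen+a*w/1e3,4))
E
python3 - <<'E'
from h import *
rackfit('w16',(200,20),3.3,[(115,195),(617,172),(604,460),(134,480)],[[(190,205),(232,205),(200,455),(240,455)],[(343,205),(386,205),(346,455),(386,455)],[(498,200),(541,200),(495,450),(538,450)]])
E
```

```text
sides [np.float64(173.6), np.float64(98.7), np.float64(174.0), np.float64(98.7)]
centre [0.4358 0.3108] yaw x,y [4.78 4.53]
slot 0 mid [0.3815 0.308 ] off x -54.3 off y 1.7 -> snapped [0.3816 0.3063]
slot 1 mid [0.4356 0.3102] off x -0.2 off y -0.6 -> snapped [0.4356 0.3108]
slot 2 mid [0.4907 0.3142] off x 55.0 off y -1.2 -> snapped [0.4906 0.3154]
```

```bash
cat >> h.py <<'E'
def discrow(name,p,R,cx,cz):
    a=np.linspace(0,2*np.pi,361);best=None
    pts=[p+R@np.array([cx+.04*np.cos(t),0,cz+.04*np.sin(t)]) for t in a]
    uv=np.array([proj(name,q) for q in pts]);i=uv[:,1].argmin();return uv[i].round(1)
E
python3 - <<'E'
from h import *
p,R=tool()
for cx in(-.002,0,.002):
  for cz in(.02,.023,.026,.029): print(cx,cz,discrow('w16',p,R,cx,cz))
snap('side','s16',(180,60,360,200),4.4);snap('scene','c16',(60,100,260,260),4)
E
```

```text
-0.002 0.02 [279.5 176.4]
-0.002 0.023 [279.5 175.5]
-0.002 0.026 [279.5 174.7]
-0.002 0.029 [279.5 173.9]
0 0.02 [279.5 172.8]
0 0.023 [279.5 172. ]
0 0.026 [279.5 171.2]
0 0.029 [279.5 170.4]
0.002 0.02 [279.5 169.1]
0.002 0.023 [279.5 168.4]
0.002 0.026 [279.5 167.6]
0.002 0.029 [279.5 166.9]
```

View pics/s16.png

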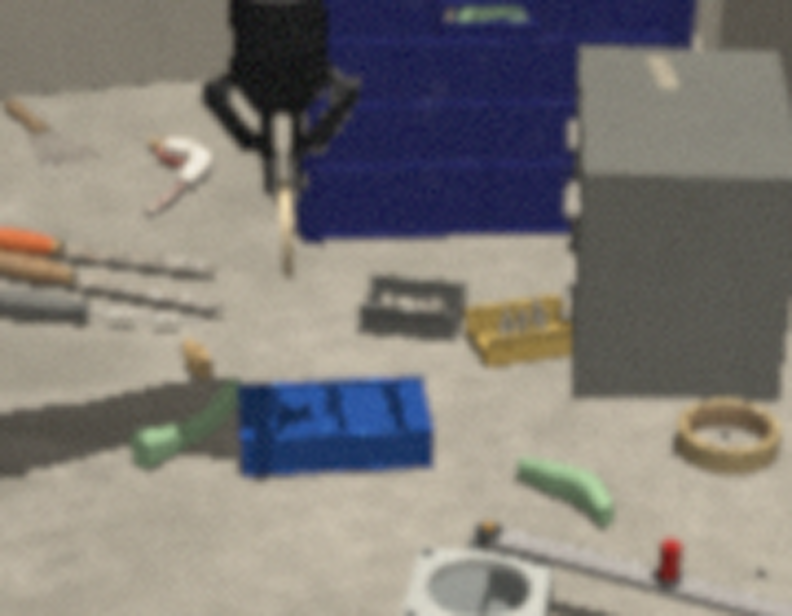

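View pics/c16.png

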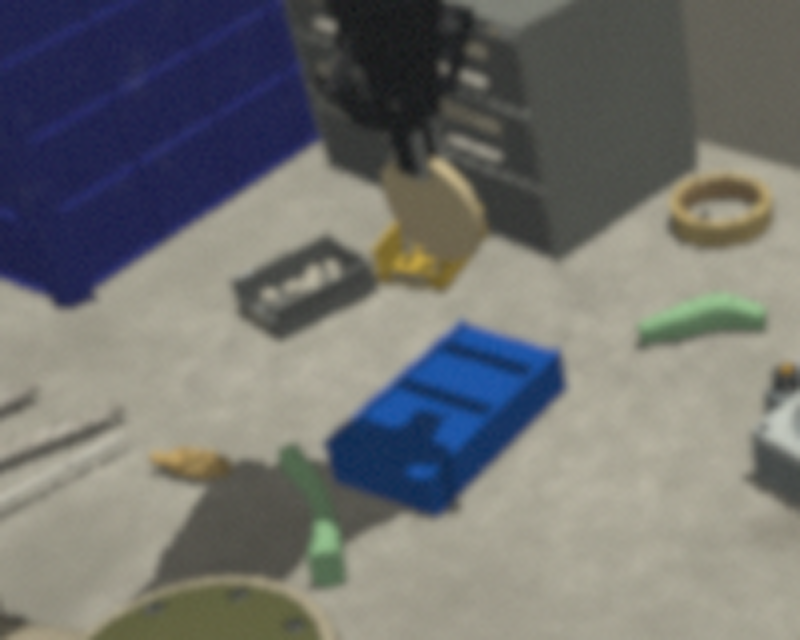

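```bash
python3 - <<'E'
from h import *
p,R=tool()
for cz in(.02,.023,.026,.029):
    print(cz, proj('s16',p+R@np.array([0,0,cz+.04])))
print(180+289/4.4,60+272/4.4)
E
```

```text
0.02 [244.35238524 119.08308361]
0.023 [244.37782904 119.82635234]
0.026 [244.40321768 120.56800968]
0.029 [244.42855133 121.30806088]
245.6818181818182 121.81818181818181
```

Emit:
jog_arm:
  plan:
    - [0.018,0.0155,0,0,0,0.75]
    - [0.018,0.0155,0,0,0,0.75]
    - [0.018,0.0155,0,0,0,0.75]
    - [0.018,0.0155,0,0,0,0]
    - [0.018,0.0155,0,0,0,0]
    - [0,0,-0.04,0,0,0]
    - [0,0,-0.04,0,0,0]
    - [0,0,-0.03,0,0,0]
    - [0,0,-0.02,0,0,0]
    - [0,0,0,0,0,0]

```text
clock: 27.35
tcp_pos: [0.4884, 0.3155, 0.1467]
orientation: [-0.003, 0.677, 0.736, -0.002]
wrist_force: [0.3, -0.8, 0.0]
finger_gap: 0.0068
```

Emit:
jog_arm:
  plan:
    - [0,0,-0.01,0,0,0]
    - [0,0,-0.01,0,0,0]
    - [0,0,0,0,0,0]
    - [0,0,0,0,0,0]
    - [0,0,0,0,0,0]
    - [0,0,0,0,0,0]
    - [0,0,0,0,0,0]
    - [0,0,0,0,0,0]
    - [0,0,0,0,0,0]
    - [0,0,0,0,0,0]

```text
clock: 28.35
tcp_pos: [0.4906, 0.3165, 0.1302]
orientation: [-0.002, 0.677, 0.736, 0.001]
wrist_force: [0.2, 0.1, -1.2]
finger_gap: 0.0073
```

```bash
python3 - <<'E'
from h import *
st();snap('wrist','w17');snap('side','s17',(200,110,330,180),6)
p,R=tool();print(discrow('w17',p,R,-.0007,.027))
a=np.radians(4.7);A=np.array([[np.cos(a),-np.sin(a)],[np.sin(a),np.cos(a)]]);c=np.array([.4358,.3108])
for dx,dy in((-87.5,50),(87.5,50),(87.5,-50),(-87.5,-50)):
    q=c+A@np.array([dx,dy])/1e3;print('corner',proj('w17',(q[0],q[1],.042)))
for dx in (47.5,62.5):
    q=c+A@np.array([dx,44])/1e3;print('slot2 far',proj('w17',(q[0],q[1],.038)))
E
```

```text
clock 28.35
tcp_pos [0.4906 0.3165 0.1302]
orientation [-0.0019  0.6773  0.7357  0.0013]
wrist_force [ 0.1914  0.1008 -1.1599]
finger_gap 0.0073
joint_pos [ 0.4332  0.3765 -0.1158  1.0777  0.0044  1.9212]
[279.4 172.4]
corner [ 84.97766161 148.38168753]
corner [323.452865   148.15133413]
corner [319.03367406 272.78786301]
corner [104.45560188 272.90115513]
slot2 far [269.13497781 155.95390694]
slot2 far [289.11408467 155.93515248]
```

View pics/w17.png

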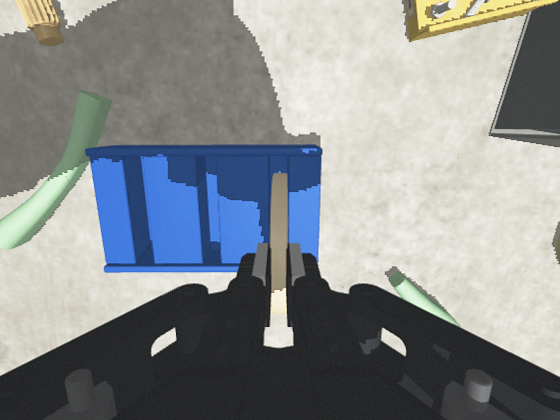

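View pics/s17.png

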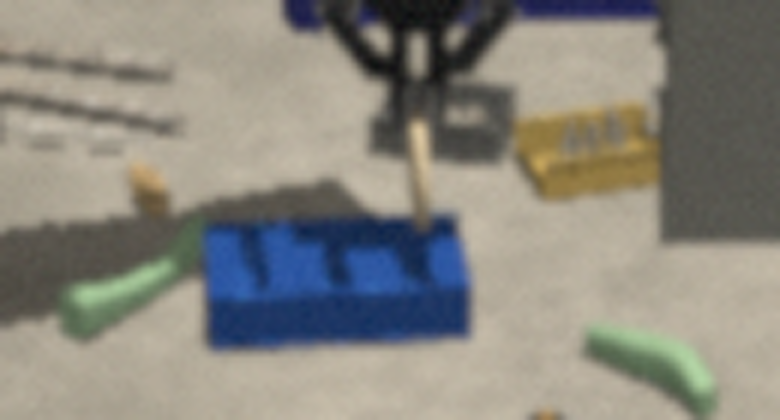

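Emit:
jog_arm:
  plan:
    - [0,0,-0.01,0,0,0]
    - [0,0,-0.01,0,0,0]
    - [0,0,-0.008,0,0,0]
    - [0,0,-0.006,0,0,0]
    - [0,0,-0.004,0,0,0]
    - [0,0,0,0,0,0]
    - [0,0,0,0,0,0]
    - [0,0,0,0,0,0]
    - [0,0,0,0,0,0]
    - [0,0,0,0,0,0]

```text
clock: 29.45
tcp_pos: [0.4908, 0.3166, 0.0925]
orientation: [-0.002, 0.677, 0.736, 0.002]
wrist_force: [-0.2, -0.1, -0.6]
finger_gap: 0.0068
```

```bash
python3 - <<'E'
from h import *
st();snap('wrist','w18',(80,120,340,300),3);snap('side','s18',(200,110,330,180),6)
E
```

```text
clock 29.45
tcp_pos [0.4908 0.3166 0.0925]
orientation [-0.0018  0.6772  0.7358  0.0016]
wrist_force [-0.1671 -0.1378 -0.6216]
finger_gap 0.0068
joint_pos [ 0.4332  0.4046 -0.172   0.9927  0.0045  1.9212]
```

View pics/w18.png

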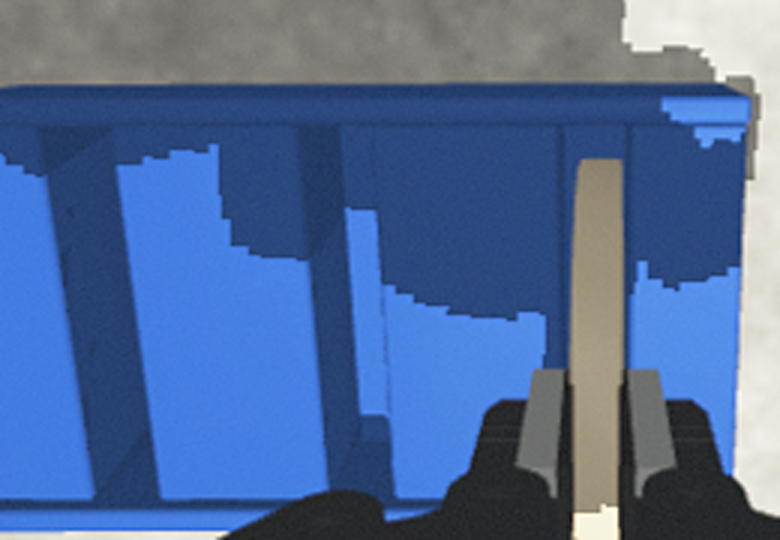

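View pics/s18.png

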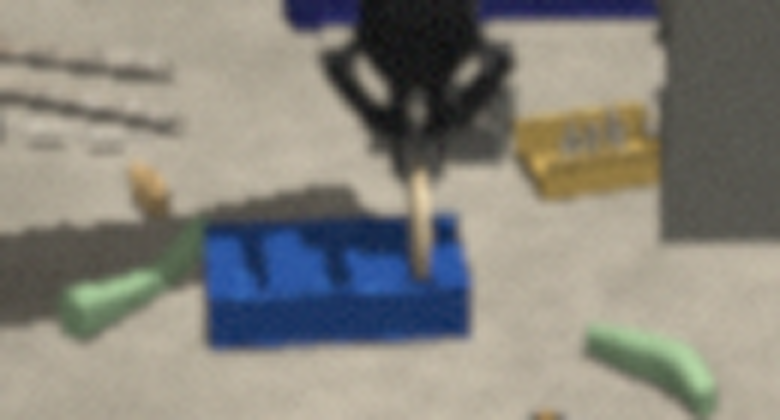

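Emit:
jog_arm:
  plan:
    - [-0.001,0,-0.006,0,0,0]
    - [0,0,-0.005,0,0,0]
    - [0,0,-0.003,0,0,0]
    - [0,0,-0.003,0,0,0]
    - [0,0,-0.002,0,0,0]
    - [0,0,0,0,0,0]
    - [0,0,0,0,0,0]
    - [0,0,0,0,0,0]
    - [0,0,0,0,0,0]
    - [0,0,0,0,0,0]

```text
clock: 30.55
tcp_pos: [0.4897, 0.3166, 0.0733]
orientation: [-0.002, 0.677, 0.736, 0.001]
wrist_force: [0.8, 0.3, -0.1]
finger_gap: 0.007
```

Emit:
jog_arm:
  plan:
    - [0,0,-0.001,0,0,0]
    - [0,0,-0.001,0,0,0]
    - [0,0,-0.001,0,0,0]
    - [0,0,0,0,0,0]
    - [0,0,0,0,0,0]
    - [0,0,0,0,0,0]
    - [0,0,0,0,0,0]
    - [0,0,0,0,0,0]
    - [0,0,0,0,0,0]
    - [0,0,0,0,0,0]

```text
clock: 31.55
tcp_pos: [0.4903, 0.3168, 0.071]
orientation: [-0.002, 0.677, 0.736, 0.002]
wrist_force: [0.1, -0.1, 6.3]
finger_gap: 0.0068
```

Emit:
jog_arm:
  plan:
    - [0,0,0,0,0,0]
    - [0,0,0,0,0,0]
    - [0,0,0,0,0,0]
    - [0,0,0.005,0,0,0]
    - [0,0,0.01,0,0,0]
    - [0,0,0.02,0,0,0]
    - [0,0,0.03,0,0,0]
    - [0,0,0.04,0,0,0]
    - [0,-0.02,0.04,0,0,0]
    - [0,-0.03,0.04,0,0,0]
  hand: 0.3

```text
clock: 32.55
tcp_pos: [0.4894, 0.267, 0.2575]
orientation: [-0.002, 0.676, 0.737, 0.002]
wrist_force: [1.3, -0.2, -0.5]
finger_gap: 0.0257
```

```bash
python3 - <<'E'
from h import *
st();snap('wrist','w19')
E
```

```text
clock 32.55
tcp_pos [0.4894 0.267  0.2575]
orientation [-0.0017  0.6763  0.7366  0.0019]
wrist_force [ 1.3266 -0.1588 -0.4976]
finger_gap 0.0257
joint_pos [0.3529 0.2712 0.0526 1.3504 0.0047 1.8384]
```

View pics/w19.png

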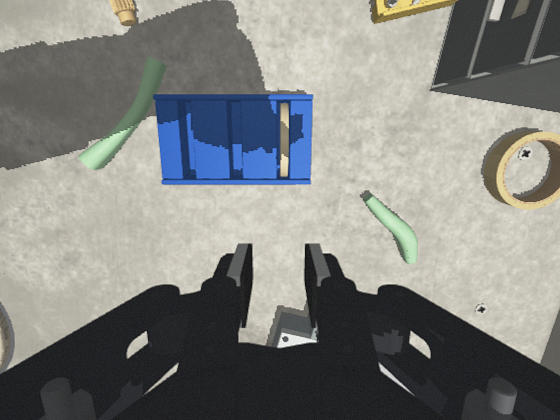

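Emit:
jog_arm:
  plan:
    - [0.006,-0.045,0,0,0,-1.5]
    - [0.006,-0.045,0,0,0,-1.5]
    - [0.006,-0.045,0,0,0,-1.5]
    - [0.006,-0.045,0,0,0,-1.5]
    - [0.006,-0.045,0,0,0,-1.5]
    - [0.006,-0.045,0,0,0,-1.5]
    - [0.006,-0.045,-0.01,0,0,-1.5]
    - [0.006,-0.045,-0.02,0,0,-1.5]
    - [0.006,-0.045,-0.03,0,0,-1.5]
    - [0.005,-0.035,-0.03,0,0,-1.2]
  hand: 0

```text
clock: 33.6
tcp_pos: [0.549, -0.1726, 0.1682]
orientation: [-0.0, 0.767, 0.642, 0.002]
wrist_force: [1.0, 0.9, 0.9]
finger_gap: -0.0003
```

Emit:
jog_arm:
  plan:
    - [0,0,-0.03,0,0,0]
    - [0,0,-0.03,0,0,0]
    - [0,0,-0.03,0,0,0]
    - [0,0,-0.015,0,0,0]
    - [0,0,-0.006,0,0,0]
    - [0,0,0,0,0,0]
    - [0,0,0,0,0,0]
    - [0,0,0,0,0,0]
    - [0,0,0,0,0,0]
    - [0,0,0,0,0,0]

```text
clock: 34.6
tcp_pos: [0.5486, -0.17, 0.0573]
orientation: [-0.001, 0.766, 0.643, 0.002]
wrist_force: [-0.1, -0.4, -0.1]
finger_gap: 0.0001
```

```bash
python3 - <<'E'
from h import *
where(2)
E
```

```text
clock 34.6
tcp_pos [ 0.5486 -0.17    0.0573]
orientation [-0.0011  0.7658  0.6431  0.0018]
wrist_force [-0.0524 -0.357  -0.0903]
finger_gap 0.0001
joint_pos [-0.4424  0.4211 -0.2424  0.9079  0.0041  1.3021]
car [23.8  2.9  8.3] tilt 0.03209196873520087
[[ 0.003  1.     0.001]
 [ 1.    -0.003  0.004]
 [ 0.004  0.001 -1.   ]]
```

Shift −3 mm in y, then press 20 mm below the disc top as before, lift and look.

Emit:
jog_arm:
  plan:
    - [-0.0005,-0.003,-0.004,0,0,0]
    - [0,0,-0.005,0,0,0]
    - [0,0,-0.004,0,0,0]
    - [0,0,-0.004,0,0,0]
    - [0,0,-0.004,0,0,0]
    - [0,0,-0.003,0,0,0]
    - [0,0,0,0,0,0]
    - [0,0,-0.003,0,0,0]
    - [0,0,-0.003,0,0,0]
    - [0,0,0,0,0,0]

```text
clock: 35.6
tcp_pos: [0.552, -0.1745, 0.0301]
orientation: [0.003, 0.766, 0.643, 0.004]
wrist_force: [1.8, 0.4, 14.0]
finger_gap: 0.0003
```

Emit:
jog_arm:
  plan:
    - [0,0,0,0,0,0]
    - [0,0,0.01,0,0,0]
    - [0,0,0.02,0,0,0]
    - [0,0,0.03,0,0,0]
    - [-0.005,-0.015,0.03,0,0,0]
    - [-0.005,-0.02,0.03,0,0,0]
    - [-0.01,-0.02,0,0,0,0]
    - [-0.01,-0.02,0,0,0,0]
    - [0,0,0,0,0,0]
    - [0,0,0,0,0,0]

```text
clock: 36.6
tcp_pos: [0.5171, -0.2477, 0.1462]
orientation: [-0.002, 0.766, 0.643, 0.001]
wrist_force: [0.2, -0.2, -0.1]
finger_gap: -0.0002
```

```bash
python3 - <<'E'
from h import *
where(2);snap('wrist','w20');crop('w20',(205,25,335,165),5,'m')
for d in(43,46,49):
    q=disc(np.radians(d)); print(d,[np.round(proj('w20',cw(2,a[0],0,a[1])),1) for a in q])
E
```

```text
clock 36.6
tcp_pos [ 0.5171 -0.2477  0.1462]
orientation [-0.0024  0.7662  0.6426  0.0015]
wrist_force [ 0.2384 -0.174  -0.0719]
finger_gap -0.0002
joint_pos [-0.5889  0.3505 -0.1129  1.1111  0.0042  1.1568]
car [  6.  -79.   97.2] tilt -0.09802954225378498
[[ 0.004  1.    -0.002]
 [ 1.    -0.004  0.005]
 [ 0.005 -0.002 -1.   ]]
43 [array([320.9, 107.9]), array([244.6, 103.8]), array([237.6, 104.4])]
46 [array([320.4, 108.1]), array([249. , 103.8]), array([241.4, 104.4])]
49 [array([319.9, 108.4]), array([253.7, 103.9]), array([245.5, 104.4])]
```

View pics/w20.png

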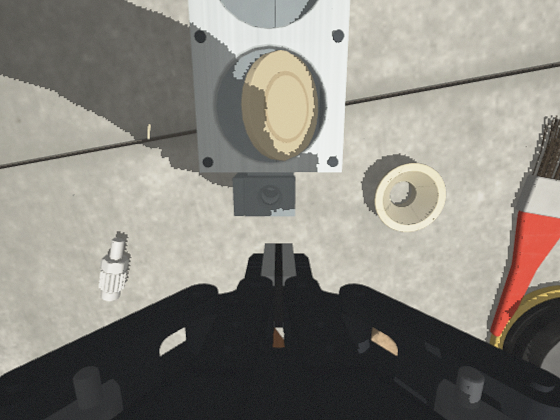

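View pics/m.png

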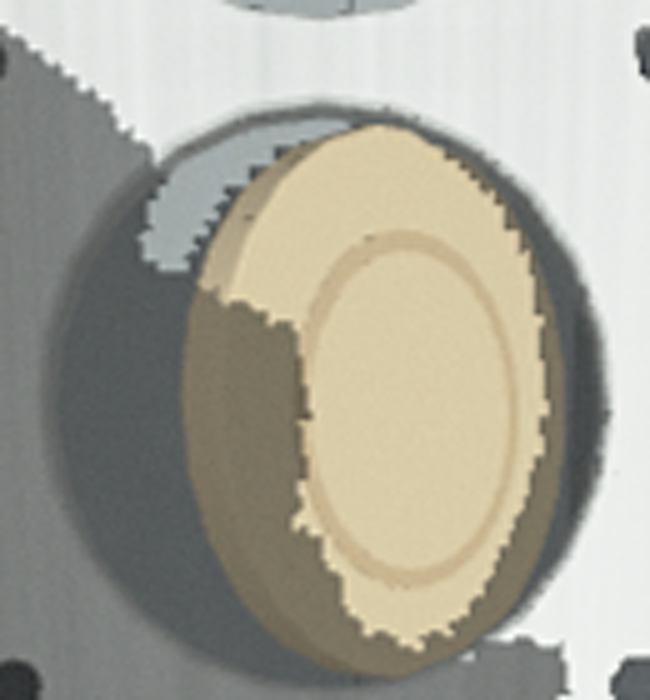

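Emit:
jog_arm:
  plan:
    - [0,0.01,0.01,-1.32,-7.64,0]
    - [-0.003,0.0105,0.01,-1.32,-7.64,0]
    - [-0.003,0.0105,0,-1.32,-7.64,0]
    - [-0.004,0.0105,0,-1.32,-7.64,0]
    - [-0.004,0.0105,-0.01,0,0,0]
    - [-0.004,0.0105,-0.015,0,0,0]
    - [-0.004,0.011,-0.015,0,0,0]
    - [-0.004,0.011,-0.015,0,0,0]
    - [0,0,-0.013,0,0,0]
    - [0,0,0,0,0,0]
  hand: 0.28

```text
clock: 37.65
tcp_pos: [0.4901, -0.1608, 0.0962]
orientation: [0.2, 0.738, 0.621, 0.174]
wrist_force: [-0.7, 0.3, 0.4]
finger_gap: 0.0238
```

```bash
python3 - <<'E'
from h import *
where(2)
E
```

```text
clock 37.65
tcp_pos [ 0.4901 -0.1608  0.0962]
orientation [0.2002 0.7376 0.6211 0.1736]
wrist_force [-0.6958  0.2825  0.3866]
finger_gap 0.0238
joint_pos [-0.6052 -0.0387 -0.8959  0.2218  0.2235  1.1931]
car [-35.4   2.   47.2] tilt 30.73112492819079
[[-0.002  0.86   0.511]
 [ 1.    -0.002  0.007]
 [ 0.007  0.511 -0.86 ]]
```

Emit:
jog_arm:
  plan:
    - [0.004,-0.002,-0.006,0,0,0]
    - [0.004,-0.001,-0.007,0,0,0]
    - [0.004,-0.001,-0.007,0,0,0]
    - [0.004,-0.001,-0.007,0,0,0]
    - [0.0035,-0.0007,-0.005,0,0,0]
    - [0.003,-0.0005,-0.005,0,0,0]
    - [0.003,-0.0005,-0.004,0,0,0]
    - [0,0,0,0,0,0]
    - [0,0,0,0,0,0]
    - [0,0,0,0,0,0]

```text
clock: 38.65
tcp_pos: [0.5172, -0.17, 0.0578]
orientation: [0.203, 0.738, 0.62, 0.174]
wrist_force: [-0.4, -0.2, -0.3]
finger_gap: 0.0237
```

Emit:
jog_arm:
  plan:
    - [0,0,0,0,0,0]
    - [0,0,0,0,0,0]
    - [0,0,0,0,0,0]
    - [0,0,0,0,0,0]
    - [0,0,0,0,0,0]
    - [0,0,0,0,0,0]
    - [0,0,0,0,0,0]
    - [0,0,0,0,0,0]
    - [0,0,0,0,0,0]
    - [0,0,0,0,0,0]
  hand: 0
  force: 40

```text
clock: 39.65
tcp_pos: [0.518, -0.1705, 0.0588]
orientation: [0.204, 0.737, 0.62, 0.174]
wrist_force: [-1.9, 0.8, 5.1]
finger_gap: 0.0075
```

```bash
python3 - <<'E'
from h import *
where(2);snap('wrist','w21')
E
```

```text
clock 39.65
tcp_pos [ 0.518  -0.1705  0.0588]
orientation [0.2038 0.7373 0.6201 0.1744]
wrist_force [-1.9258  0.7597  5.1362]
finger_gap 0.0075
joint_pos [-0.5839  0.086  -0.9006  0.0805  0.2125  1.214 ]
car [-6.2 -2.8  9.8] tilt 31.118029162292608
[[-0.     0.856  0.517]
 [ 1.    -0.002  0.004]
 [ 0.004  0.517 -0.856]]
```

View pics/w21.png

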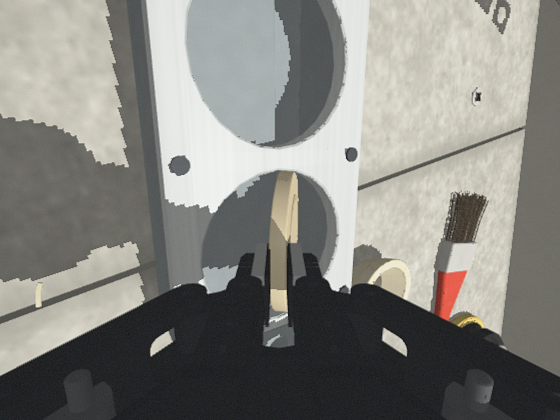

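Emit:
jog_arm:
  plan:
    - [-0.003,0.0005,0.008,0,0,0]
    - [-0.004,0.0005,0.012,0,0,0]
    - [-0.005,0.001,0.015,0,0,0]
    - [-0.005,0.001,0.02,0,0,0]
    - [-0.005,0.001,0.025,0,0,0]
    - [0,0,0.03,0,0,0]
    - [0,0,0.03,0,0,0]
    - [0,0.02,0.03,0,0,0]
    - [0,0.03,0.02,0,0,0]
    - [0,0.04,0.01,0,0,0]

```text
clock: 40.7
tcp_pos: [0.4954, -0.0766, 0.2606]
orientation: [0.204, 0.738, 0.619, 0.174]
wrist_force: [1.6, 0.6, -0.7]
finger_gap: 0.0065
```

Emit:
jog_arm:
  plan:
    - [0,0.03,0,1.32,7.64,0]
    - [-0.01,0.03,0,1.32,7.64,0]
    - [-0.01,0.03,0,1.32,7.64,0]
    - [-0.01,0.03,0,1.32,7.64,0]
    - [-0.015,0.03,0,0,0,2]
    - [-0.015,0.03,0,0,0,2.4]
    - [-0.01,0.03,0,0,0,2.4]
    - [-0.01,0.03,0,0,0,2.4]
    - [0,0.03,0,0,0,2.4]
    - [0,0.03,0,0,0,2.4]

```text
clock: 41.7
tcp_pos: [0.4139, 0.2249, 0.2579]
orientation: [-0.002, 0.681, 0.732, 0.001]
wrist_force: [-0.1, 0.0, 0.3]
finger_gap: 0.007
```

Emit:
jog_arm:
  plan:
    - [-0.01,0.02,0.01,0,0,0]
    - [0,0,0.01,0,0,0]
    - [0,0,0,0,0,0]
    - [0,0,0,0,0,0]
    - [0,0,0,0,0,0]
    - [0,0,0,0,0,0]
    - [0,0,0,0,0,0]
    - [0,0,0,0,0,0]
    - [0,0,0,0,0,0]
    - [0,0,0,0,0,0]

```text
clock: 42.7
tcp_pos: [0.4052, 0.2439, 0.2775]
orientation: [-0.002, 0.682, 0.732, 0.001]
wrist_force: [0.6, -0.3, -0.1]
finger_gap: 0.0067
```

```bash
python3 - <<'E'
from h import *
where(2);snap('wrist','w22');snap('side','s22',(200,60,360,180),4.5)
E
```

```text
clock 42.7
tcp_pos [0.4052 0.2439 0.2775]
orientation [-0.0019  0.6818  0.7316  0.0012]
wrist_force [ 0.5636 -0.3446 -0.1069]
finger_gap 0.0067
joint_pos [ 0.3691  0.1034 -0.106   1.3609  0.0045  1.8694]
car [-188.   386.4  228.5] tilt -0.10646522095285278
[[-0.239  0.971 -0.002]
 [ 0.971  0.239  0.004]
 [ 0.004 -0.001 -1.   ]]
```

View pics/w22.png

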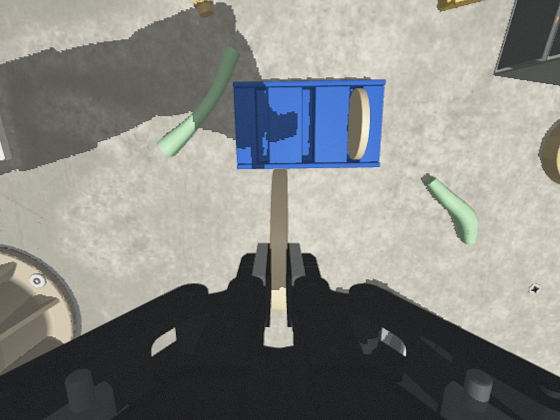

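View pics/s22.png

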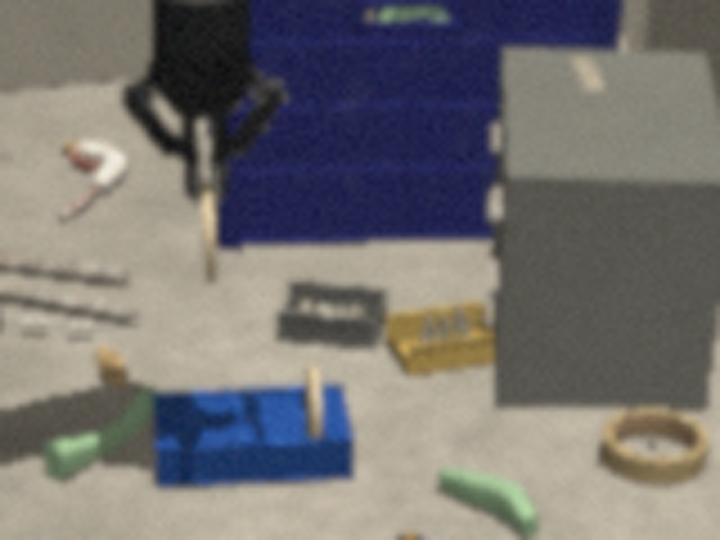

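```bash
python3 - <<'E'
from h import *
crop('w22',(200,60,440,210),3.3,'n')
p,R=tool()
for cx in(0,.002,.004): print([ (cz,discrow('w22',p,R,cx,cz)) for cz in (.025,.029)])
E
```

```text
[(0.025, array([279.5, 171.5])), (0.029, array([279.4, 170.5]))]
[(0.025, array([279.5, 168. ])), (0.029, array([279.4, 167. ]))]
[(0.025, array([279.5, 164.4])), (0.029, array([279.4, 163.5]))]
```

View pics/n.png

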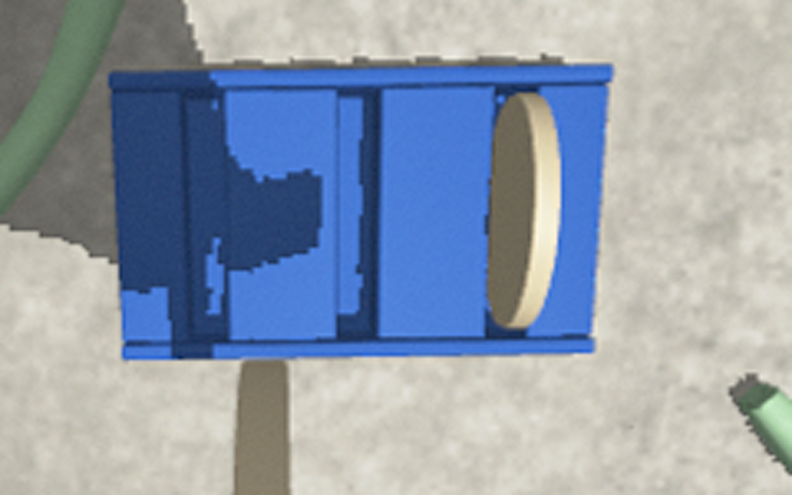

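```bash
python3 - <<'E'
from h import *
rackfit('w22',(200,60),3.3,[(109,74),(612,67),(594,352),(123,358)],[[(337,92),(381,92),(337,338),(378,338)]])
E
```

```text
sides [np.float64(173.5), np.float64(98.2), np.float64(173.9), np.float64(98.2)]
centre [0.4358 0.3108] yaw x,y [4.67 4.97]
slot 0 mid [0.4358 0.3104] off x 0.0 off y -0.4 -> snapped [0.4358 0.3108]
```

Emit:
jog_arm:
  plan:
    - [0.008,0.0165,0,0,0,0.7]
    - [0.008,0.0165,0,0,0,0]
    - [0.0075,0.0165,0,0,0,0]
    - [0.007,0.0165,0,0,0,0]
    - [0,0,-0.04,0,0,0]
    - [0,0,-0.04,0,0,0]
    - [0,0,-0.04,0,0,0]
    - [0,0,-0.02,0,0,0]
    - [0,0,-0.008,0,0,0]
    - [0,0,0,0,0,0]

```text
clock: 43.8
tcp_pos: [0.4351, 0.3097, 0.1288]
orientation: [-0.002, 0.677, 0.736, 0.0]
wrist_force: [0.6, 0.1, -0.2]
finger_gap: 0.007
```

Emit:
jog_arm:
  plan:
    - [0,0,0,0,0,0]
    - [0,0,0,0,0,0]
    - [0,0,0,0,0,0]
    - [0,0,0,0,0,0]
    - [0,0,0,0,0,0]
    - [0,0,0,0,0,0]
    - [0,0,0,0,0,0]
    - [0,0,0,0,0,0]
    - [0,0,0,0,0,0]
    - [0,0,0,0,0,0]

```text
clock: 44.8
tcp_pos: [0.4356, 0.31, 0.1295]
orientation: [-0.002, 0.677, 0.736, 0.001]
wrist_force: [-0.5, 0.5, 0.4]
finger_gap: 0.0067
```

```bash
python3 - <<'E'
from h import *
st();snap('wrist','w23')
a=np.radians(4.7);A=np.array([[np.cos(a),-np.sin(a)],[np.sin(a),np.cos(a)]]);c=np.array([.4358,.3108])
for dx,dy in((-87.5,50),(87.5,50),(87.5,-50),(-87.5,-50)):
    q=c+A@np.array([dx,dy])/1e3;print('corner',proj('w23',(q[0],q[1],.042)))
for dx in (-7.5,7.5):
    q=c+A@np.array([dx,44])/1e3;print('slot far',proj('w23',(q[0],q[1],.038)))
E
```

```text
clock 44.8
tcp_pos [0.4356 0.31   0.1295]
orientation [-0.0019  0.6772  0.7358  0.0012]
wrist_force [-0.4587  0.4981  0.389 ]
finger_gap 0.0067
joint_pos [ 0.4657  0.2876 -0.2454  1.0369  0.0044  1.9537]
corner [159.80551821 145.53521078]
corner [399.60444547 145.30250889]
corner [387.49005435 270.8208452 ]
corner [171.84469751 270.92512484]
slot far [269.58949994 153.28086273]
slot far [289.66657273 153.26199164]
```

View pics/w23.png

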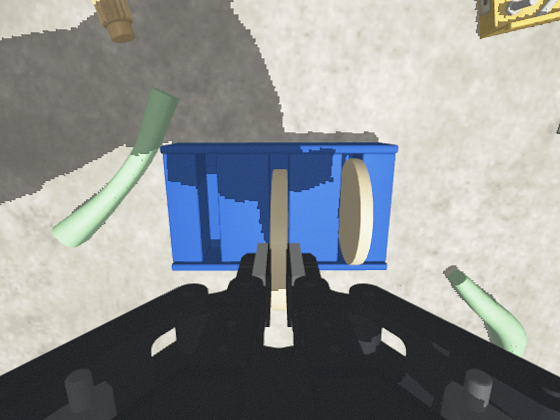

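Emit:
jog_arm:
  plan:
    - [-0.0005,0,-0.01,0,0,0]
    - [0,0,-0.01,0,0,0]
    - [0,0,-0.008,0,0,0]
    - [0,0,-0.006,0,0,0]
    - [0,0,-0.004,0,0,0]
    - [0,0,0,0,0,0]
    - [0,0,0,0,0,0]
    - [0,0,0,0,0,0]
    - [0,0,0,0,0,0]
    - [0,0,0,0,0,0]

```text
clock: 45.85
tcp_pos: [0.4353, 0.3101, 0.0919]
orientation: [-0.002, 0.677, 0.736, 0.002]
wrist_force: [0.4, -0.2, -0.5]
finger_gap: 0.0069
```

Emit:
jog_arm:
  plan:
    - [0,0,-0.005,0,0,0]
    - [0,0,-0.005,0,0,0]
    - [0,0,-0.003,0,0,0]
    - [0,0,-0.003,0,0,0]
    - [0,0,0,0,0,0]
    - [0,0,0,0,0,0]
    - [0,0,0,0,0,0]
    - [0,0,0,0,0,0]
    - [0,0,0,0,0,0]
    - [0,0,0,0,0,0]

```text
clock: 46.85
tcp_pos: [0.4352, 0.31, 0.0757]
orientation: [-0.002, 0.677, 0.736, 0.001]
wrist_force: [-0.7, 1.1, -0.1]
finger_gap: 0.007
```

Emit:
jog_arm:
  plan:
    - [0,0,-0.001,0,0,0]
    - [0,0,-0.001,0,0,0]
    - [0,0,-0.001,0,0,0]
    - [0,0,0,0,0,0]
    - [0,0,0,0,0,0]
    - [0,0,0,0,0,0]
    - [0,0,0,0,0,0]
    - [0,0,0,0,0,0]
    - [0,0,0,0,0,0]
    - [0,0,0,0,0,0]

```text
clock: 47.85
tcp_pos: [0.4352, 0.31, 0.0726]
orientation: [-0.002, 0.677, 0.736, 0.001]
wrist_force: [-0.3, 0.5, -1.2]
finger_gap: 0.0071
```

Emit:
jog_arm:
  plan:
    - [0,0,-0.001,0,0,0]
    - [0,0,-0.001,0,0,0]
    - [0,0,0,0,0,0]
    - [0,0,0,0,0,0]
    - [0,0,0,0,0,0]
    - [0,0,0,0,0,0]
    - [0,0,0,0,0,0]
    - [0,0,0,0,0,0]
    - [0,0,0,0,0,0]
    - [0,0,0,0,0,0]

```text
clock: 48.85
tcp_pos: [0.4356, 0.3102, 0.0712]
orientation: [-0.002, 0.677, 0.736, 0.002]
wrist_force: [-0.7, -1.7, 6.3]
finger_gap: 0.0067
```

Floor contact; release and lift away.

Emit:
jog_arm:
  plan:
    - [0,0,0,0,0,0]
    - [0,0,0,0,0,0]
    - [0,0,0,0,0,0]
    - [0,0,0.005,0,0,0]
    - [0,0,0.01,0,0,0]
    - [0,0,0.02,0,0,0]
    - [0,0,0.03,0,0,0]
    - [0,0,0.04,0,0,0]
    - [0,-0.02,0.04,0,0,0]
    - [0,-0.03,0.04,0,0,0]
  hand: 0.3

```text
clock: 49.85
tcp_pos: [0.435, 0.2603, 0.258]
orientation: [-0.002, 0.676, 0.737, 0.002]
wrist_force: [1.2, 0.1, -0.7]
finger_gap: 0.0256
```

```bash
python3 - <<'E'
from h import *
st();snap('wrist','w24');snap('side','s24',(200,60,360,180),4.5)
E
```

```text
clock 49.85
tcp_pos [0.435  0.2603 0.258 ]
orientation [-0.0017  0.6764  0.7366  0.0019]
wrist_force [ 1.2498  0.0878 -0.6701]
finger_gap 0.0256
joint_pos [ 0.378   0.1719 -0.073   1.3238  0.0047  1.8636]
```

View pics/w24.png

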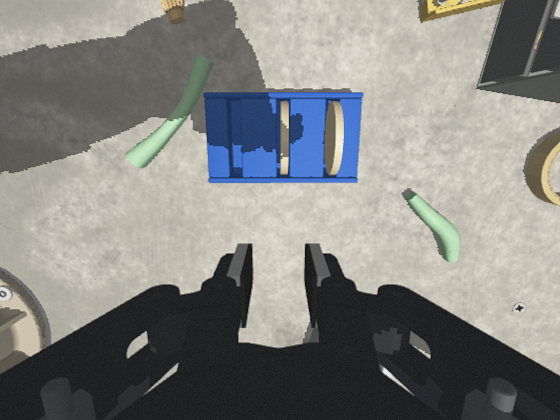

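View pics/s24.png

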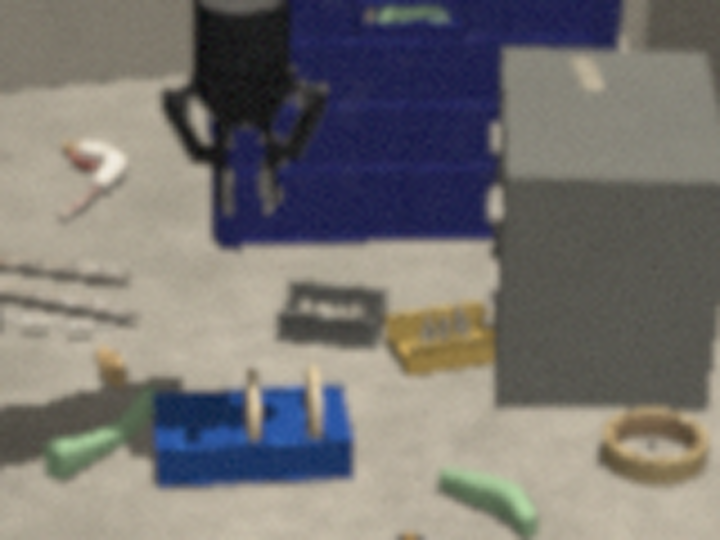

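```bash
python3 - <<'E'
from h import *
crop('w7',(250,160,310,310),5,'q')
k=ray('w7',277,186,.097);h=np.array([.5662,.0745]);print(k);d=k[:2]-h;print(np.linalg.norm(d),np.degrees(np.arctan2(d[1],d[0])))
print(ray('w7',281,29,.075))
E
```

```text
[0.70482189 0.00595625 0.097     ]
0.15464240690343992 -26.310811152047847
[0.56837623 0.07492074 0.075     ]
```

View pics/q.png

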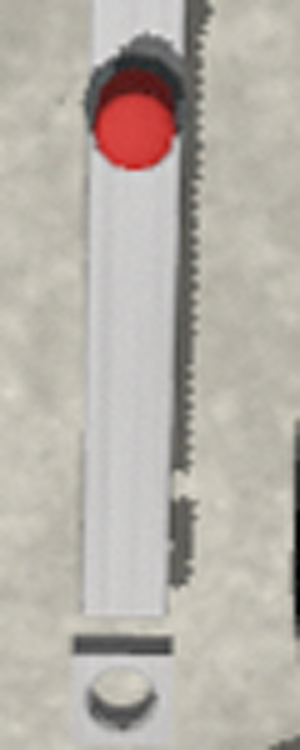

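Emit:
jog_arm:
  plan:
    - [0.027,-0.0254,0,0,0,5.9]
    - [0.027,-0.0254,0,0,0,5.9]
    - [0.027,-0.0254,0,0,0,5.9]
    - [0.027,-0.0254,0,0,0,5.9]
    - [0.027,-0.0254,0,0,0,5.9]
    - [0.027,-0.0254,0,0,0,5.9]
    - [0.027,-0.0254,-0.01,0,0,5.9]
    - [0.027,-0.0254,-0.015,0,0,5.9]
    - [0.027,-0.0254,-0.015,0,0,5.9]
    - [0.027,-0.0254,-0.015,0,0,5.7]
  hand: 0.37

```text
clock: 50.95
tcp_pos: [0.7061, 0.005, 0.2004]
orientation: [-0.002, 0.227, 0.974, 0.0]
wrist_force: [-0.2, -0.0, -1.5]
finger_gap: 0.032
```

Emit:
jog_arm:
  plan:
    - [0,0,-0.02,0,0,0]
    - [0,0,-0.02,0,0,0]
    - [0,0,-0.02,0,0,0]
    - [0,0,-0.02,0,0,0]
    - [0,0,0,0,0,0]
    - [0,0,0,0,0,0]
    - [0,0,0,0,0,0]
    - [0,0,0,0,0,0]
    - [0,0,0,0,0,0]
    - [0,0,0,0,0,0]

```text
clock: 51.95
tcp_pos: [0.7055, 0.0059, 0.1213]
orientation: [-0.002, 0.229, 0.973, 0.0]
wrist_force: [-0.7, -0.0, -0.4]
finger_gap: 0.0315
```

```bash
python3 - <<'E'
from h import *
st();snap('wrist','w25')
E
```

```text
clock 51.95
tcp_pos [0.7055 0.0059 0.1213]
orientation [-1.700e-03  2.288e-01  9.735e-01  2.000e-04]
wrist_force [-0.6821 -0.0373 -0.4438]
finger_gap 0.0315
joint_pos [-1.0560e-01  6.1690e-01  2.5230e-01  1.2095e+00  9.0000e-04  3.5620e-01]
```

View pics/w25.png

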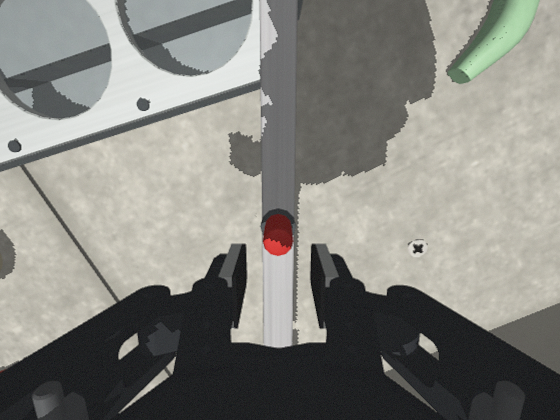

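```bash
python3 - <<'E'
from h import *
h=np.array([.5662,.0745]);k=np.array([.7048,.006])-h
pr=k
for i in range(1,12):
    a=np.radians(-7*i);R=np.array([[np.cos(a),-np.sin(a)],[np.sin(a),np.cos(a)]]);q=R@k;print(np.round(q-pr,4),np.round(q+h,3));pr=q
E
```

```text
[-0.0094 -0.0164] [ 0.695 -0.01 ]
[-0.0113 -0.0151] [ 0.684 -0.025]
[-0.0131 -0.0136] [ 0.671 -0.039]
[-0.0146 -0.0119] [ 0.656 -0.051]
[-0.016  -0.0101] [ 0.64  -0.061]
[-0.0171 -0.008 ] [ 0.623 -0.069]
[-0.0179 -0.0059] [ 0.605 -0.075]
[-0.0185 -0.0037] [ 0.587 -0.079]
[-0.0188 -0.0014] [ 0.568 -0.08 ]
[-0.0189  0.0009] [ 0.549 -0.079]
[-0.0186  0.0032] [ 0.531 -0.076]
```

Emit:
jog_arm:
  plan:
    - [0,0,-0.02,0,0,0]
    - [0,0,-0.018,0,0,0]
    - [0,0,-0.012,0,0,0]
    - [0,0,0,0,0,0]
    - [0,0,0,0,0,0]
    - [0,0,0,0,0,0]
    - [0,0,0,0,0,0]
    - [0,0,0,0,0,0]
    - [0,0,0,0,0,0]
    - [0,0,0,0,0,0]

```text
clock: 53.0
tcp_pos: [0.7053, 0.0059, 0.0708]
orientation: [-0.002, 0.229, 0.973, 0.0]
wrist_force: [0.2, -0.1, 0.0]
finger_gap: 0.0317
```

Emit:
jog_arm:
  plan:
    - [-0.0094,-0.0164,0,0,0,-7]
    - [-0.0113,-0.0151,0,0,0,-7]
    - [-0.0131,-0.0136,0,0,0,-7]
    - [-0.0146,-0.0119,0,0,0,-7]
    - [-0.016,-0.0101,0,0,0,-7]
    - [-0.0171,-0.008,0,0,0,-7]
    - [-0.0179,-0.0059,0,0,0,-7]
    - [-0.0185,-0.0037,0,0,0,-7]
    - [-0.0188,-0.0014,0,0,0,-7]
    - [0,0,0,0,0,0]

```text
clock: 54.0
tcp_pos: [0.5662, -0.08, 0.0706]
orientation: [-0.003, 0.704, 0.71, 0.001]
wrist_force: [-0.9, 0.3, -0.0]
finger_gap: 0.0313
```

```bash
python3 - <<'E'
from h import *
where(1);snap('wrist','w26')
E
```

```text
clock 54.0
tcp_pos [ 0.5662 -0.08    0.0706]
orientation [-0.0027  0.7041  0.7101  0.0008]
wrist_force [-0.8949  0.311  -0.0239]
finger_gap 0.0313
joint_pos [-0.2829  0.4067 -0.2282  0.9399  0.004   1.2795]
car [25.5  0.8 21.6] tilt -0.20064219128744804
[[-0.178  0.984 -0.004]
 [ 0.984  0.178  0.004]
 [ 0.005 -0.003 -1.   ]]
```

View pics/w26.png

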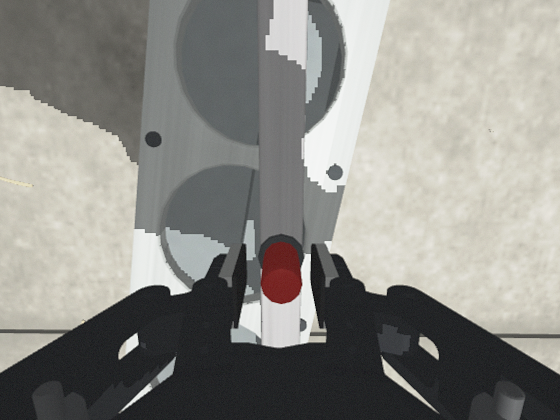

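Emit:
jog_arm:
  plan:
    - [-0.009,0.0008,0,0,0,-3.5]
    - [-0.009,0.0012,0,0,0,-3.5]
    - [-0.005,0.0008,0,0,0,-3.2]
    - [-0.003,0.0005,0,0,0,0]
    - [-0.002,0.0003,0,0,0,0]
    - [-0.002,0.0003,0,0,0,0]
    - [-0.001,0.0002,0,0,0,0]
    - [-0.001,0.0002,0,0,0,0]
    - [0,0,0,0,0,0]
    - [0,0,0,0,0,0]

```text
clock: 55.05
tcp_pos: [0.5364, -0.0758, 0.0706]
orientation: [-0.002, 0.764, 0.645, 0.002]
wrist_force: [1.4, -0.3, 0.6]
finger_gap: 0.0317
```

```bash
python3 - <<'E'
from h import *
where(1)
E
```

```text
clock 55.05
tcp_pos [ 0.5364 -0.0758  0.0706]
orientation [-0.0018  0.764   0.6452  0.0015]
wrist_force [ 1.3543 -0.3002  0.5834]
finger_gap 0.0317
joint_pos [-0.291   0.3532 -0.3104  0.9085  0.0045  1.448 ]
car [-4.5 -0.  21.6] tilt -0.04562870633945344
[[-0.003  1.    -0.001]
 [ 1.     0.003  0.005]
 [ 0.005 -0.001 -1.   ]]
```

Emit:
jog_arm:
  plan:
    - [-0.001,0.0002,0,0,0,0]
    - [-0.001,0.0002,0,0,0,0]
    - [-0.001,0.0002,0,0,0,0]
    - [-0.001,0.0002,0,0,0,0]
    - [-0.001,0.0002,0,0,0,0]
    - [0,0,0,0,0,0]
    - [0,0,0,0,0,0]
    - [0,0,0,0,0,0]
    - [0,0,0,0,0,0]
    - [0,0,0,0,0,0]

```text
clock: 56.05
tcp_pos: [0.5336, -0.0754, 0.0707]
orientation: [-0.0, 0.764, 0.645, 0.003]
wrist_force: [7.2, -0.7, -5.5]
finger_gap: 0.0317
```

Emit:
jog_arm:
  plan:
    - [-0.001,0.0002,0,0,0,0]
    - [-0.001,0.0002,0,0,0,0]
    - [0,0,0,0,0,0]
    - [0,0,0,0,0,0]
    - [0,0,0,0,0,0]
    - [0,0,0,0,0,0]
    - [0,0,0,0,0,0]
    - [0,0,0,0,0,0]
    - [0,0,0,0,0,0]
    - [0,0,0,0,0,0]

```text
clock: 57.05
tcp_pos: [0.5335, -0.0753, 0.0708]
orientation: [0.001, 0.764, 0.645, 0.004]
wrist_force: [11.9, -2.3, -10.3]
finger_gap: 0.0318
```

Emit:
jog_arm:
  plan:
    - [0.005,-0.0008,0,0,0,0]
    - [0.004,-0.0007,0,0,0,0]
    - [0,0,0.01,0,0,0]
    - [0,0,0.03,0,0,0]
    - [0,-0.02,0.04,0,0,0]
    - [0,-0.04,0.04,0,0,0]
    - [0,-0.04,0.04,0,0,0]
    - [-0.005,-0.04,0.03,0,0,0]
    - [-0.01,-0.03,0,0,0,0]
    - [-0.01,-0.02,0,0,0,0]

```text
clock: 58.05
tcp_pos: [0.5131, -0.2586, 0.2532]
orientation: [-0.0, 0.765, 0.645, 0.002]
wrist_force: [1.1, 1.2, 0.3]
finger_gap: 0.032
```

```bash
python3 - <<'E'
from h import *
st();snap('wrist','w27');crop('w27',(200,0,350,200),3.8,'r')
E
```

```text
clock 58.05
tcp_pos [ 0.5131 -0.2586  0.2532]
orientation [-4.000e-04  7.646e-01  6.446e-01  1.700e-03]
wrist_force [1.1293 1.1509 0.2539]
finger_gap 0.032
joint_pos [-0.6084  0.3075  0.0915  1.3547  0.0034  1.1323]
```

View pics/w27.png

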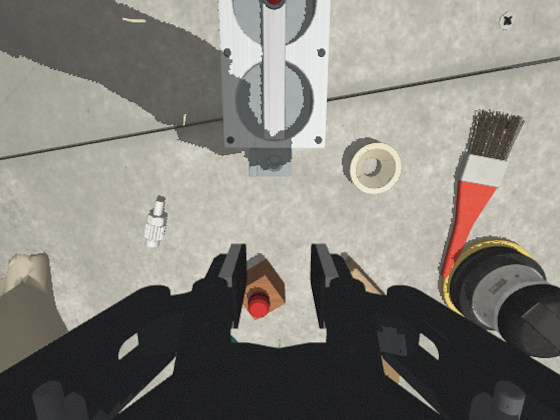

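View pics/r.png

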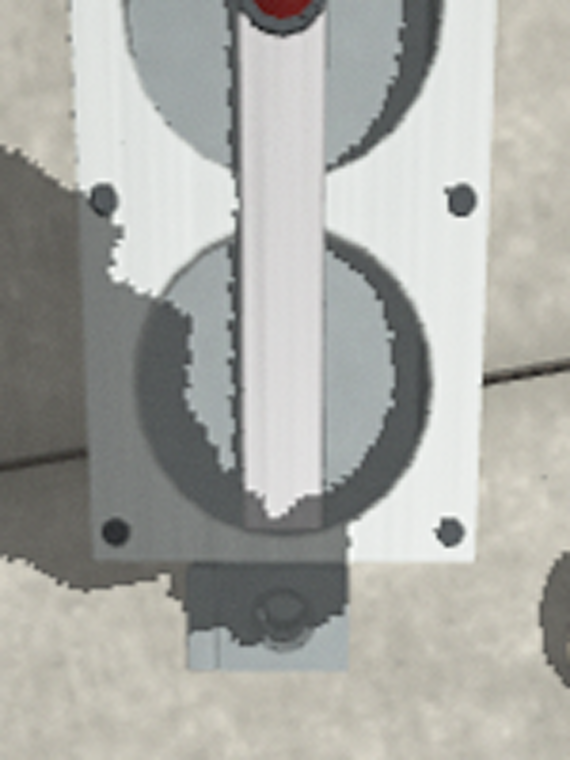

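```bash
python3 - <<'E'
from h import *
crop('w27',(230,240,300,330),8,'t')
h=proj('w27',(.5135,-.2304,.075));print('lock proj',h, 'crop r px',(h-[200,0])*3.8)
E
```

```text
lock proj [274.35269107 162.37473326] crop r px [282.54022607 617.02398641]
```

View pics/t.png

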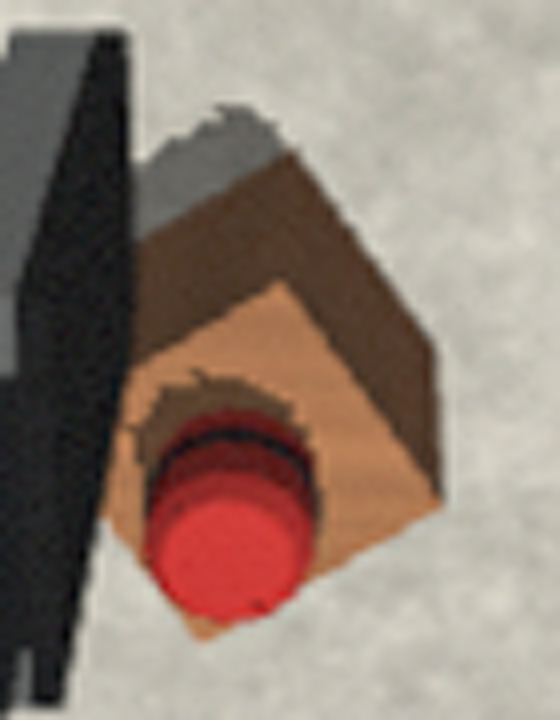

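```bash
python3 - <<'E'
from h import *
print(ray('w27',259.5,309.4,.074), proj('w27',(.4661,-.3961,.074)))
E
```

```text
[ 0.46637247 -0.3968792   0.074     ] [259.14843994 308.85756229]
```

Emit:
jog_arm:
  plan:
    - [-0.012,-0.035,0,0,0,0]
    - [-0.012,-0.035,0,0,0,0]
    - [-0.012,-0.035,0,0,0,0]
    - [-0.0108,-0.0327,-0.01,0,0,0]
    - [0,0,-0.03,0,0,0]
    - [0,0,-0.04,0,0,0]
    - [0,0,-0.04,0,0,0]
    - [0,0,-0.03,0,0,0]
    - [0,0,-0.01,0,0,0]
    - [0,0,0,0,0,0]
  hand: 0.7

```text
clock: 59.1
tcp_pos: [0.4658, -0.3928, 0.0901]
orientation: [-0.004, 0.764, 0.645, 0.001]
wrist_force: [0.1, 1.0, -0.0]
finger_gap: 0.0595
```

Emit:
jog_arm:
  plan:
    - [0,0,-0.01,0,0,0]
    - [0,0,-0.01,0,0,0]
    - [0,0,-0.01,0,0,0]
    - [0,0,-0.008,0,0,0]
    - [0,0,0,0,0,0]
    - [0,0,0,0,0,0]
    - [0,0,0,0,0,0]
    - [0,0,0,0,0,0]
    - [0,0,0,0,0,0]
    - [0,0,0,0,0,0]

```text
clock: 60.1
tcp_pos: [0.4668, -0.3943, 0.0534]
orientation: [-0.001, 0.764, 0.645, 0.001]
wrist_force: [-0.7, 0.4, -0.0]
finger_gap: 0.0596
```

Emit:
jog_arm:
  plan:
    - [-0.0003,-0.002,0,0,0,0]
    - [0,0,0,0,0,0]
    - [0,0,0,0,0,0]
    - [0,0,0,0,0,0]
    - [0,0,0,0,0,0]
    - [0,0,0,0,0,0]
    - [0,0,0,0,0,0]
    - [0,0,0,0,0,0]
    - [0,0,0,0,0,0]
    - [0,0,0,0,0,0]

```text
clock: 61.1
tcp_pos: [0.4664, -0.3962, 0.0532]
orientation: [-0.002, 0.764, 0.645, 0.001]
wrist_force: [0.3, 0.7, -0.7]
finger_gap: 0.0602
```

Emit:
jog_arm:
  plan:
    - [0,0,0,0,0,0]
    - [0,0,0,0,0,0]
    - [0,0,0,0,0,0]
    - [0,0,0,0,0,0]
    - [0,0,0,0,0,0]
    - [0,0,0,0,0,0]
    - [0,0,0,0,0,0]
    - [0,0,0,0,0,0]
    - [0,0,0,0,0,0]
    - [0,0,0,0,0,0]
  hand: 0
  force: 50

```text
clock: 62.1
tcp_pos: [0.4665, -0.3963, 0.0534]
orientation: [-0.001, 0.764, 0.645, 0.001]
wrist_force: [0.9, 0.5, 4.0]
finger_gap: 0.024
```

```bash
python3 - <<'E'
from h import *
st();snap('wrist','w28',(190,180,370,320),4)
E
```

```text
clock 62.1
tcp_pos [ 0.4665 -0.3963  0.0534]
orientation [-0.0014  0.7641  0.6451  0.0015]
wrist_force [0.8654 0.474  4.0456]
finger_gap 0.024
joint_pos [-0.8368  0.4908 -0.1394  0.9434  0.0031  0.9025]
```

View pics/w28.png

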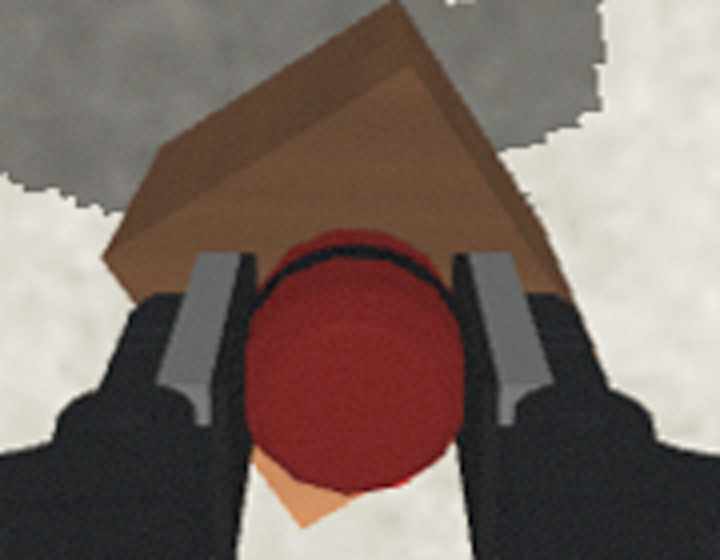

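Emit:
jog_arm:
  plan:
    - [0,0,0.01,0,0,0]
    - [0,0,0.015,0,0,0]
    - [0,0,0.02,0,0,0]
    - [0,0,0.025,0,0,0]
    - [0,0,0.025,0,0,0]
    - [0,0,0.015,0,0,0]
    - [0.009,0.035,0,0,0,0]
    - [0.01,0.035,0,0,0,0]
    - [0.01,0.035,0,0,0,0]
    - [0.01,0.035,0,0,0,0]

```text
clock: 63.15
tcp_pos: [0.5051, -0.2547, 0.1632]
orientation: [-0.002, 0.764, 0.645, 0.001]
wrist_force: [0.7, 0.7, -0.3]
finger_gap: 0.0238
```

Emit:
jog_arm:
  plan:
    - [0.0082,0.0258,0,0,0,0]
    - [0,0,-0.01,0,0,0]
    - [0,0,-0.01,0,0,0]
    - [0,0,-0.01,0,0,0]
    - [0,0,0,0,0,0]
    - [0,0,0,0,0,0]
    - [0,0,0,0,0,0]
    - [0,0,0,0,0,0]
    - [0,0,0,0,0,0]
    - [0,0,0,0,0,0]

```text
clock: 64.15
tcp_pos: [0.5137, -0.2305, 0.1334]
orientation: [-0.001, 0.764, 0.645, 0.002]
wrist_force: [-0.4, 1.0, -0.6]
finger_gap: 0.0239
```

```bash
python3 - <<'E'
from h import *
st();snap('wrist','w29',(190,180,370,320),4)
print((proj('w29',(.5135,-.2304,.075))-[190,180])*4)
E
```

```text
clock 64.15
tcp_pos [ 0.5137 -0.2305  0.1334]
orientation [-0.0015  0.7642  0.645   0.0015]
wrist_force [-0.4063  0.9504 -0.5644]
finger_gap 0.0239
joint_pos [-0.5664  0.3385 -0.1631  1.071   0.0038  1.173 ]
[355.91457102 174.56393698]
```

View pics/w29.png

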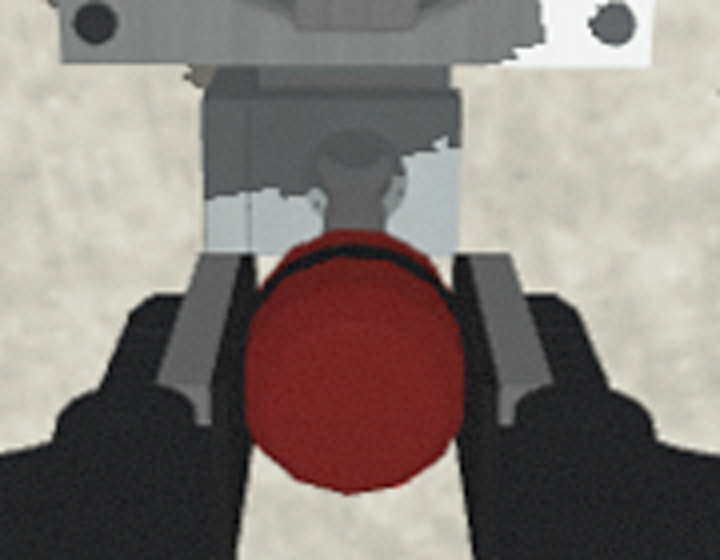

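Emit:
jog_arm:
  plan:
    - [0.0004,0,-0.006,0,0,0]
    - [0,0,-0.005,0,0,0]
    - [0,0,-0.004,0,0,0]
    - [0,0,-0.004,0,0,0]
    - [0,0,-0.004,0,0,0]
    - [0,0,0,0,0,0]
    - [0,0,0,0,0,0]
    - [0,0,0,0,0,0]
    - [0,0,0,0,0,0]
    - [0,0,0,0,0,0]

```text
clock: 65.2
tcp_pos: [0.5141, -0.2304, 0.1104]
orientation: [-0.001, 0.764, 0.645, 0.002]
wrist_force: [-0.1, 1.1, -1.1]
finger_gap: 0.0239
```

Tip is inside the upper knuckle with no force; continue through the eye.

Emit:
jog_arm:
  plan:
    - [0,0,-0.004,0,0,0]
    - [0,0,-0.004,0,0,0]
    - [0,0,-0.004,0,0,0]
    - [0,0,-0.003,0,0,0]
    - [0,0,-0.003,0,0,0]
    - [0,0,0,0,0,0]
    - [0,0,0,0,0,0]
    - [0,0,0,0,0,0]
    - [0,0,0,0,0,0]
    - [0,0,0,0,0,0]

```text
clock: 66.2
tcp_pos: [0.5141, -0.2304, 0.0923]
orientation: [-0.002, 0.764, 0.645, 0.002]
wrist_force: [0.0, 0.9, -1.7]
finger_gap: 0.0239
```

Emit:
jog_arm:
  plan:
    - [0,0,-0.003,0,0,0]
    - [0,0,-0.003,0,0,0]
    - [0,0,-0.003,0,0,0]
    - [0,0,-0.002,0,0,0]
    - [0,0,-0.001,0,0,0]
    - [0,0,0,0,0,0]
    - [0,0,0,0,0,0]
    - [0,0,0,0,0,0]
    - [0,0,0,0,0,0]
    - [0,0,0,0,0,0]

```text
clock: 67.2
tcp_pos: [0.514, -0.2304, 0.0802]
orientation: [-0.002, 0.764, 0.645, 0.001]
wrist_force: [-0.5, -0.5, -0.5]
finger_gap: 0.0239
```

Emit:
jog_arm:
  plan:
    - [0,0,-0.001,0,0,0]
    - [0,0,-0.001,0,0,0]
    - [0,0,-0.001,0,0,0]
    - [0,0,-0.001,0,0,0]
    - [0,0,0,0,0,0]
    - [0,0,0,0,0,0]
    - [0,0,0,0,0,0]
    - [0,0,0,0,0,0]
    - [0,0,0,0,0,0]
    - [0,0,0,0,0,0]

```text
clock: 68.2
tcp_pos: [0.5141, -0.2304, 0.0783]
orientation: [-0.001, 0.764, 0.645, 0.002]
wrist_force: [-5.1, 2.2, 13.7]
finger_gap: 0.0238
```

Emit:
jog_arm:
  plan:
    - [0,0,0.001,0,0,0]
    - [0,0,0,0,0,0]
    - [0,0,0,0,0,0]
    - [0,0,0,0,0,0]
    - [0,0,0,0,0,0]
    - [0,0,0.01,0,0,0]
    - [0,0,0.02,0,0,0]
    - [0,0,0.04,0,0,0]
    - [0,-0.01,0.04,0,0,0]
    - [0,-0.02,0.04,0,0,0]
  hand: 0.7

```text
clock: 69.2
tcp_pos: [0.5137, -0.2593, 0.2295]
orientation: [-0.002, 0.763, 0.646, 0.002]
wrist_force: [0.3, -0.6, 0.0]
finger_gap: 0.0599
```

```bash
python3 - <<'E'
from h import *
st();snap('wrist','w30');snap('side','s30',(200,100,340,260),3.7);snap('scene','c30',(130,150,370,270),3.3)
print(proj('w30',(.5135,-.2304,.1)))
E
```

```text
clock 69.2
tcp_pos [ 0.5137 -0.2593  0.2295]
orientation [-0.0018  0.7635  0.6458  0.0016]
wrist_force [ 0.2793 -0.6025  0.0264]
finger_gap 0.0599
joint_pos [-0.6091  0.3166  0.0463  1.3031  0.0041  1.1283]
[273.33349529 168.26924574]
```

View pics/w30.png

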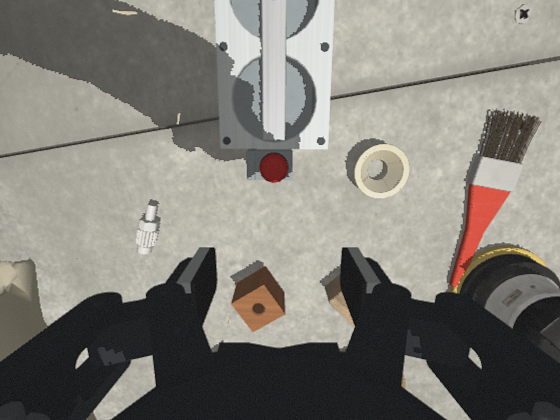

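View pics/s30.png

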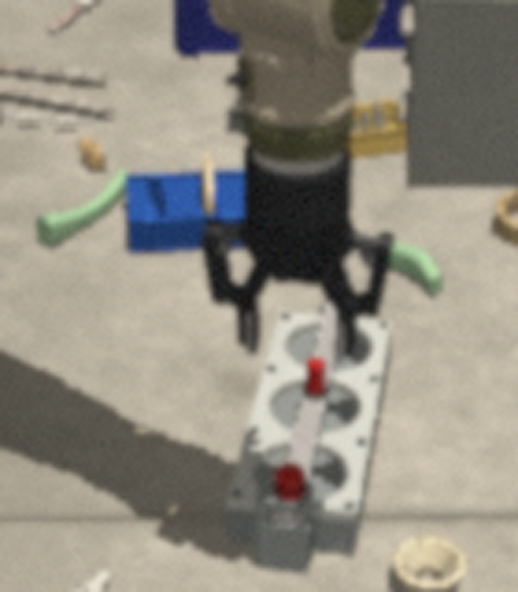

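View pics/c30.png

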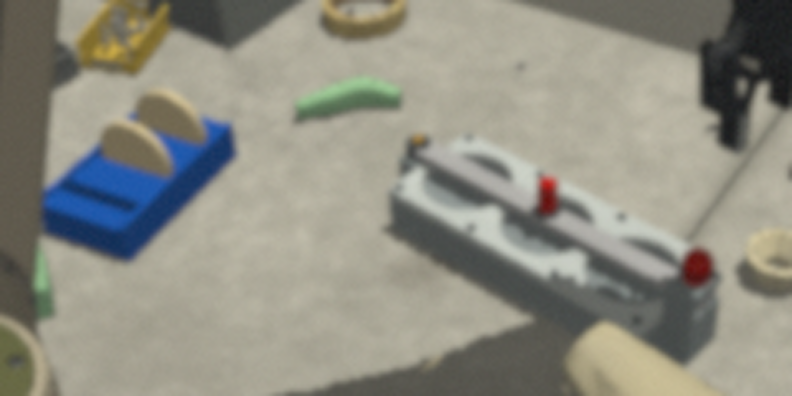

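```bash
python3 - <<'E'
from h import *
st(); print(hand_in())
E
```

```text
clock 69.35
tcp_pos [ 0.5157 -0.2625  0.2312]
orientation [0.002  0.7645 0.6446 0.0024]
wrist_force [-0.93   -0.5006 -0.431 ]
finger_gap 0.06
joint_pos [-0.6114  0.3158  0.0493  1.2992  0.0037  1.1293]
the job is handed in; nothing more can be done
None
```

I handed the job in at about 69 s. All the steps are done and my last checks found no faults. The hand-in reports no verdict.

**What I did:**
- Pulled the lock pin, parked it in the wooden stand and swung the keeper bar to about 1.28 rad.
- `pocket_0` was empty, so there were only two discs to move. I tipped `disc_1` and `disc_2`, gripped the raised edges, and stood them in the +x slot and the middle slot of the rack.
- Swung the bar shut against its stop, pressing with about 12 N, and pushed the pin home until the head pressed back with about 14 N.

**Last pictures before handing in:**
- Both discs stand upright in their slots, the bar is shut, and the gripper is clear of everything.
- The pin head is about 1 px from where it should be when seated.
- Of the bystanders, the plug and the pieces I take to be the hook and coupler look to be where they were.
- The rack had not moved when I last measured it, just before placing the second disc. After that I only looked at it, and it looked unmoved.

**Problem on the way:** an arm joint limit stopped the gripper from tilting the full 43° of a leaning disc. I gripped both discs at 31° instead; each one lined up with the pads as they closed.

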